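# Switch off the warmer, load the covered pan, switch it back on

### The arm

A 6-joint arm with a two-finger parallel gripper is mounted at the origin on the work surface. World frame = base frame: x ahead of the robot, y to its left, z up, the work surface at z = 0. Lengths are in m, angles in degrees, forces in N, time in s.
With the tool pointing down it reaches from about 0.3 to 0.75 m from the base axis. Payload 8.5 kg.
Tool frame: the origin (TCP) lies midway between the tips of the shut fingers; the grasp point (between the pads) lies 19 mm behind it; y points along the fingers, x is the direction in which the jaws open and shut, and the axes are right-handed (so a half turn about y gives the same grasp; the last joint's range is limited). The gripper opens to 85 mm and grips with 20 to 120 N. Pads are 22 mm wide; open, the fingers measure 114 mm over their backs; the gripper's body (76 mm by 85 mm) begins 54 mm behind the grasp point. The pads swing forward as they close: fully open they stand 13 mm farther back than shut.
Start: joints at [57.508, 21.807, 74.336, -0, 83.858, -12.336], TCP at [0.19, 0.516, 0.193] pointing down, gripper open.
Joint ranges: [-178.18, 178.18], [-50.72, 133.34], [12.68, 142.11], [-81.47, 261.47], [9.98, 163.14], [-165.26, 165.26]. Speed limits (degrees/s): [136.94, 136.94, 180, 180, 180, 180].

### API

Orientations are given as a 3x3 rotation matrix whose columns are the frame's x, y, z axes.
In Python, from rig import env gives the robot as it stands.
- The arm moves only by the tool carry_out, never from a script. Its argument "plan" is a list of rows, each a list of 3 entries, a list of its own where there are three numbers: the shift along the tool's x, y, z in m, then the turn, a rotation vector about the tool's x, y, z in degrees, then the finger opening in m, from 0 to 0.0854. In form: [[[dx, dy, dz], [ax, ay, az], jaw], ...]. A call has 1 to 8 rows; each row shifts and turns the commanded pose from where the row before left it, along the tool's axes as they then stand; what a row does not reach is not made up. A row lasts 1/8 s, in which the tool goes at most 62.5 mm and 10.7 degrees, less where a joint would pass 70% of its speed; a pose out of reach is approached as far as the arm can. A call is refused whole if a number of a shift passes 0.0625 or a number of a turn 10.7, either way. A call with a gripper value outside its range is refused whole. The fingers move at their own pace and stop on an object; "force" is the grip in N (left out, the last holds). Time passes only in rows, so rows that do not move let the fingers close. It gives the time, the measured TCP pose, the force and the opening at its end, in the units of the state.
- env.observe(): the state, without advancing time (a new reading comes with each control period).
- env.get_image(name): name is "scene" or "top"; returns a dict with "image" (384x512x3 uint8, red, green, blue), "vfov" (degrees; the focal length in pixels is half the picture's height over the tangent of half this angle, whatever the lens; pixels are square), "cx", "cy" (the principal point, pixels), "rvec" (rotation vector, rad) and "tvec" (3), from world to camera coordinates, as OpenCV has them. Camera axes: x right, y down, z forward; pixel columns grow to the right and rows downward; lengths in m; the calibration is good to about 2 mm. A picture is of the moment at which its call begins. There is no depth.
- env.close_job(): hands the job in, once; it reports no verdict.
Trained networks look in a picture, given as the dict that the camera call returned (one of the last four; its "shot" number tells which), for a name from the list of things; names that differ only in an ending like _2 or _b are one class to them, and where a whole thing is asked for, a point or a joint stands for the part that bears it (a point fixed in the world has none). Each returns a list of dicts, best first, with "conf" (0 to 1); they miss things now and then, are a little off and sometimes report something else, mostly with a low value. They report only what shows in the picture. A call takes as long as a camera call. They do not tell look-alikes from the thing itself.
- env.outline_of(target, picture): "mask" (384x512 bool, what is visible of it) and "pixel" ([row, column] in pixels, amid what is visible of it).
The state is a dict: "time_s": time; "q": joint angles; "qvel": joint speeds; "joint_efforts": joint torques, N m; "position": TCP position; "tool_rot": TCP orientation; "ft_force": force on the tool from outside, world axes, zero at the start; "wrist_torque": the same for the moment, N m; "grip_width": finger opening in m.
Only numpy, scipy, OpenCV 4.12 (cv2) and the standard library are available. Lean on these libraries where they do the work, as an engineer would, in place of code of your own. Each camera call takes 0.05 s, during which the arm holds its last target.

### The job

Put the covered steel pan in the food warmer for service: first switch the warmer off by pulling its big red knob straight out until it clicks and stays out, then, with the knob still out, set the pan down flat in the warmer's well, and finally push the knob fully home again, which switches the heat on and slides the knob's bolt over the pan's rim. Keep the pan upright, do not drop or bang it into the well, and leave the other things on the counter where they stand.

Things in the scene. Friction and masses are not known exactly. Their poses are not given: they have to be found in the camera images.
- switch_knob (a joint): travel (m) of the red push-pull knob, straight out of the warmer's front panel: 0 = pushed home (on, as at the start), 0.025 = pulled out to its detent, which is also its outer stop (off). It snaps over at mid-travel (0.0125) to whichever end is nearer and stays there; it takes about 6 N to move it off either end
- knob_grip (a point): middle of the red knob's round head, on its level axis; moves with it. Head 44 mm across, 30 mm long, on a thin 14 mm stem. Its -x axis is the way it pulls out. 68 mm above the table, 12 mm below the warmer's top edge. Pushed home, it is 136 mm to -x and 40 mm to -y of the well's centre, 36 mm in front of the panel, with 21 mm free between head and panel
- bolt_tip (a point): inner end of the knob's level 8 mm steel bolt, at the knob's height (33 mm above the well's floor); moves with the knob. Knob home: it juts 12 mm into the well through the front wall, just above the rim of a seated pan, and blocks a pan from going in; knob out: it is clear of the well, inside the wall
- well (a point): centre of the floor of the well in the steel food warmer, a fixed low box 180 mm (x) by 286 mm (y), 80 mm high. Well open on top, 132 mm (x) by 190 mm (y), 45 mm deep; floor 35 mm above the table. z up; -x points out of the front panel with the red knob. Front wall 34 mm thick. A closed control box with a black dial, not used, is on the +y side
- pan_center (a point): centre, half-way up, of the loose covered steel pan (76 mm high with handle, 0.3 to 0.55 kg), z up, long side along y, alike turned half round. Rim 124 mm (x) by 180 mm (y), its top 26 mm above the underside; below it 104 by 160 mm; lid 90 by 146 mm. In the well it stands on the floor, this point 38 mm above it, with 4 mm (x) and 5 mm (y) of play to each side
- pan_handle (a point): middle of the black bar handle on top of the pan, 32 mm above the pan's centre (70 mm above its underside). The bar runs along the pan's y: 100 mm long, 14 mm wide (x), 12 mm thick; 22 mm free between it and the lid, except for two posts 42 mm either side of the middle
- dish_mid (a point): Bystander, leave alone: empty round steel bowl, 116 mm across, 45 mm high; point at its middle, half-way up
- shaker_mid (a point): Bystander, leave alone: white shaker, 42 mm across, 82 mm high; point at its middle, half-way up
- sauce_mid (a point): Bystander, leave alone: yellow sauce bottle, 60 mm across, 170 mm high; point at its middle, half-way up
- plant_pot_mid (a point): Bystander, leave alone: terracotta plant pot, 92 mm across, about 160 mm high with the leaves; point at its middle, half-way up
- mug_mid (a point): Bystander, leave alone: blue mug, 80 mm across, 90 mm high; point at its middle, half-way up
- tongs_mid (a point): Bystander, leave alone: steel serving tongs lying flat, about 250 mm long, 15 mm high; point at its middle, half-way up
Things that resemble listed ones, but are neither listed nor needed, are in the scene too. What is shaped like the part that bears pan_center but brown or yellow is not meant.

How it is judged:
By the outcome, as a careful person would: the job done as asked, in the order asked, and still so for the second after the job is handed in, with the robot touching nothing.
It also fails if it takes over 72 s, if anything falls off the work surface, if the arm or the gripper's body presses on something with over 40 N, if the wrist force passes 120 N, or if a joint passes its speed limit or range.

## Working session

There is one attempt and no reset: what is moved stays moved. The work goes in short steps, Python scripts to look and compute and a tool call to move; the robot and the scene stay as the last step left them, time stands still between calls to the robot, and variables do not carry over. Pictures are saved under pics/ and viewed, and the job is handed in when it is done.

Besides the shell and the picture viewer there is one more tool, called after "Request:" as name([rows], argument=value, ...), one row to a line, values as JSON. carry_out: Moves the arm, as the interface text tells. Its arguments: {"type":"object","properties":{"plan":{"type":"array","items":{"type":"array"}},"force":{"type":"number"}},"required":["plan"]}

```bash
mkdir -p pics; ls; python3 - <<'E'
from rig import env
import cv2,numpy as np,pickle
o=env.observe();print(o)
for n in ("scene","top"):
    p=env.get_image(n);cv2.imwrite(f"pics/{n}0.png",cv2.resize(p["image"][:,:,::-1],(800,600),interpolation=cv2.INTER_CUBIC))
    print(n,{k:v for k,v in p.items() if k!="image"})
    for t in ("switch_knob","pan_center","pan_handle","knob_grip"):
        for d in env.outline_of(t,p): 
            m=d["mask"];ys,xs=np.nonzero(m);print(t,d["pixel"],d["conf"],m.sum(),(ys.min(),ys.max(),xs.min(),xs.max()) if len(ys) else 0)
E
```

```text
pics
{'time_s': 0.0, 'q': array([ 5.75086906e+01,  2.18435909e+01,  7.43865104e+01, -4.45005236e-04,
        8.38590529e+01, -1.23358794e+01]), 'qvel': array([ 0.06494566, -0.07811021,  0.02192545,  0.01758788,  0.01232546,
       -0.21502005]), 'joint_efforts': array([-7.09721280e-04, -4.48452079e+01, -2.31277585e+01, -2.01501061e-04,
        4.67615027e-03,  3.73656945e-06]), 'position': array([0.18931777, 0.51600287, 0.19197712]), 'tool_rot': array([[ 3.44566631e-01, -8.29343100e-04, -9.38761497e-01],
       [ 9.38760630e-01, -1.31661948e-03,  3.44567476e-01],
       [-1.52175633e-03, -9.99998789e-01,  3.24891511e-04]]), 'ft_force': array([0.90572842, 0.69889634, 0.18500931]), 'wrist_torque': array([-0.01759256, -0.06530914,  0.03638424]), 'grip_width': 0.08543102546356665}
scene {'vfov': 56.578811245392714, 'cx': 256.3693992414294, 'cy': 188.44668879337038, 'rvec': array([ 1.44642545,  2.23139232, -0.79861452]), 'tvec': array([ 0.18914763, -0.35937483,  1.41245404]), 'shot': 1}
switch_knob [179.7, 330.7] 0.61 198 (np.int64(171), np.int64(198), np.int64(318), np.int64(338))
pan_ce
[... 946 characters left out ...]
nt64(186), np.int64(197))
pan_center [181.0, 357.5] 0.68 1805 (np.int64(159), np.int64(202), np.int64(331), np.int64(387))
pan_center [241.0, 392.0] 0.6 1938 (np.int64(214), np.int64(275), np.int64(361), np.int64(419))
pan_center [259.5, 248.6] 0.58 1851 (np.int64(227), np.int64(287), np.int64(218), np.int64(276))
pan_handle [243.9, 391.7] 0.82 1853 (np.int64(214), np.int64(274), np.int64(362), np.int64(418))
pan_handle [184.2, 357.1] 0.6 1754 (np.int64(159), np.int64(201), np.int64(332), np.int64(386))
pan_handle [258.3, 247.9] 0.59 1869 (np.int64(227), np.int64(287), np.int64(218), np.int64(275))
knob_grip [229.5, 191.3] 0.45 120 (np.int64(225), np.int64(237), np.int64(186), np.int64(198))
```

View pics/scene0.png

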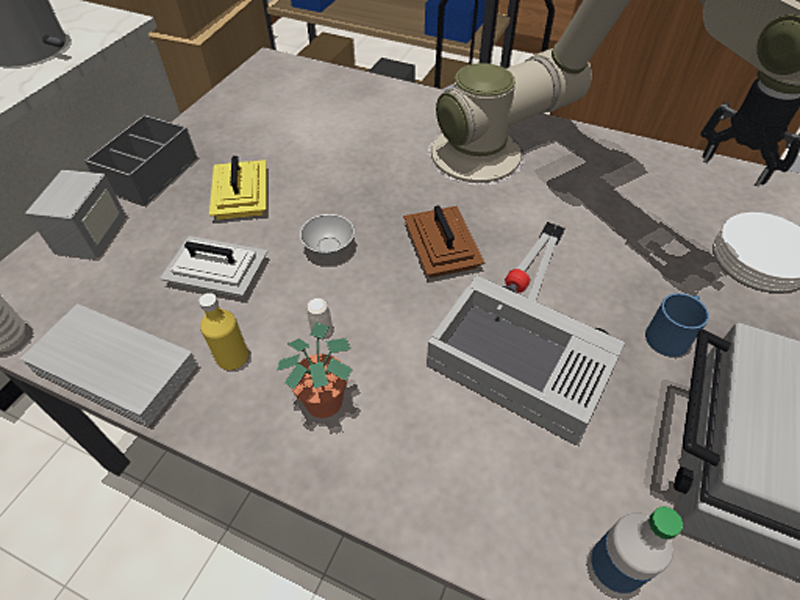

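View pics/top0.png

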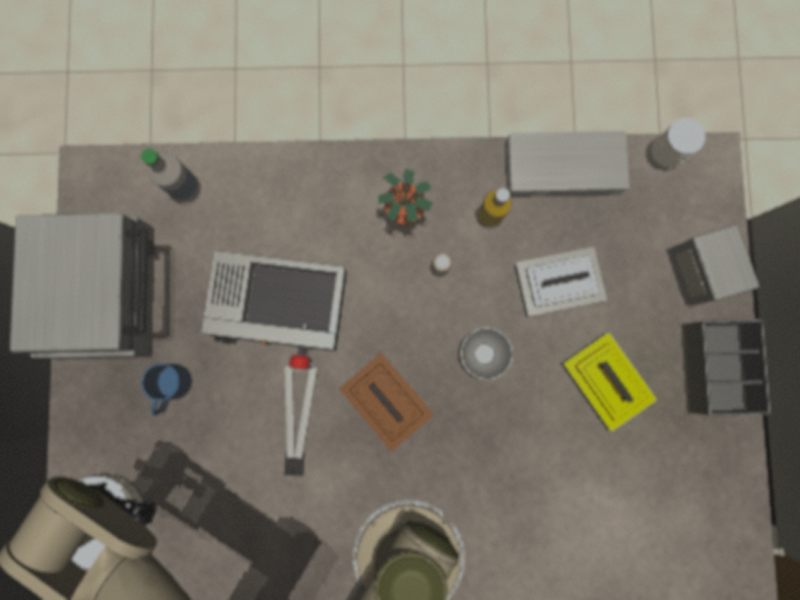

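The top view (800-px coordinates) shows three pan-shaped things: brown (386,400), yellow (610,382) and steel/white (562,281). The steel one, at (357,181) in native top pixels and (133,171) in scene, is the one meant. The red knob is at top (300,361), above the tongs. I'll enlarge these and measure.

```bash
cat > h.py <<'E'
import cv2,numpy as np
def K(p):
    f=192/np.tan(np.radians(p["vfov"]/2)); return np.array([[f,0,p["cx"]],[0,f,p["cy"]],[0,0,1.]])
def proj(p,X): return cv2.projectPoints(np.asarray(X,float).reshape(-1,3),p["rvec"],p["tvec"],K(p),None)[0].reshape(-1,2)
def P(p): return K(p)@np.hstack([cv2.Rodrigues(p["rvec"])[0],np.asarray(p["tvec"]).reshape(3,1)])
def tri(p1,u1,p2,u2):
    X=cv2.triangulatePoints(P(p1),P(p2),np.array(u1,float).reshape(2,1),np.array(u2,float).reshape(2,1)).ravel(); return X[:3]/X[3]
def onz(p,u,z):
    R=cv2.Rodrigues(p["rvec"])[0];t=np.asarray(p["tvec"]).ravel();C=-R.T@t
    d=R.T@np.linalg.inv(K(p))@np.array([u[0],u[1],1.]);return C+d*(z-C[2])/d[2]
def crop(p,r0,r1,c0,c1,name,s):
    cv2.imwrite("pics/"+name,cv2.resize(p["image"][r0:r1,c0:c1,::-1],None,fx=s,fy=s,interpolation=cv2.INTER_CUBIC))
E
python3 - <<'E'
from h import *
from rig import env
import pickle
s=env.get_image("scene");t=env.get_image("top")
pickle.dump((s,t),open("im0.pkl","wb"))
for nm,(a,b) in {"pan":("pan_center",0)}.items():
    for p,pix in ((s,(171,133)),(t,(181,357))):
        L=env.outline_of("pan_center",p); d=min(L,key=lambda d:np.hypot(d["pixel"][0]-pix[0],d["pixel"][1]-pix[1]))
        c=cv2.findContours(d["mask"].astype(np.uint8),cv2.RETR_EXTERNAL,cv2.CHAIN_APPROX_NONE)[0];c=max(c,key=len)
        print(d["pixel"],cv2.minAreaRect(c)); np.save("m_%d.npy"%(p is t),d["mask"])
for p in (s,t):
    hsv=cv2.cvtColor(p["image"],cv2.COLOR_RGB2HSV)
    m=((hsv[...,0]<6)|(hsv[...,0]>174))&(hsv[...,1]>180)&(hsv[...,2]>100)
    n,l,st,ce=cv2.connectedComponentsWithStats(m.astype(np.uint8))
    print([(st[i],ce[i]) for i in range(1,n) if st[i,4]>25])
crop(s,160,285,265,405,"s_w.png",5); crop(t,155,230,120,230,"t_w.png",7); 
crop(t,150,210,320,400,"t_p.png",7);crop(s,140,200,95,180,"s_p.png",7)
E
```

```text
[168.4, 131.9] ((135.9345703125, 170.3708038330078), (60.94071960449219, 32.38199996948242), 10.007980346679688)
[178.5, 357.3] ((358.5235595703125, 180.60589599609375), (36.33585739135742, 53.69029235839844), 77.47119140625)
[(array([324, 173,  15,  12, 109], dtype=int32), array([331.43119266, 178.06422018]))]
[(array([187, 229,   9,   6,  46], dtype=int32), array([191.23913043, 231.32608696]))]
```

View pics/s_w.png

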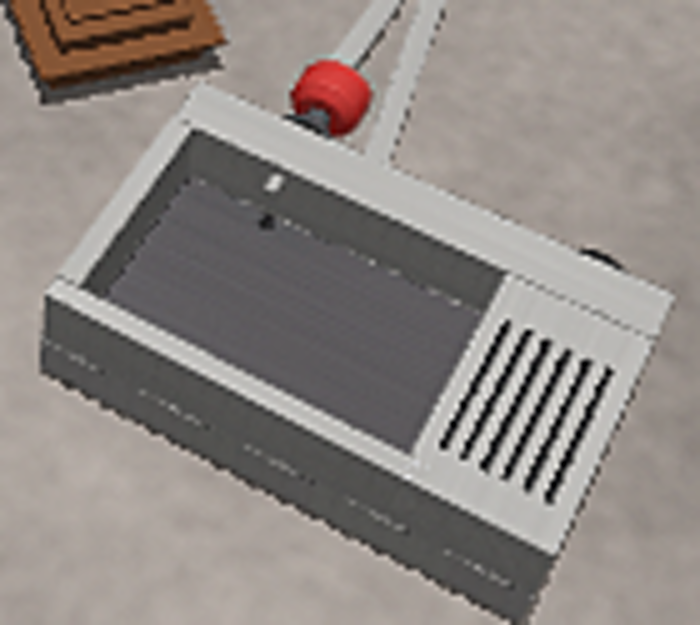

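View pics/t_w.png

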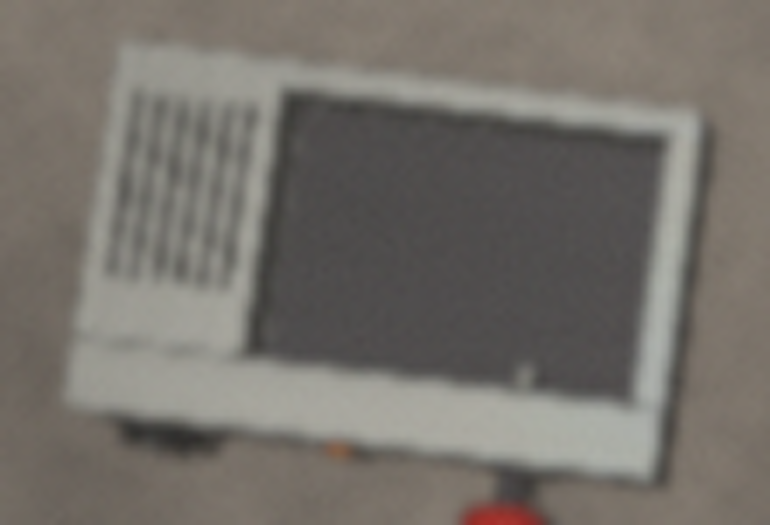

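View pics/t_p.png

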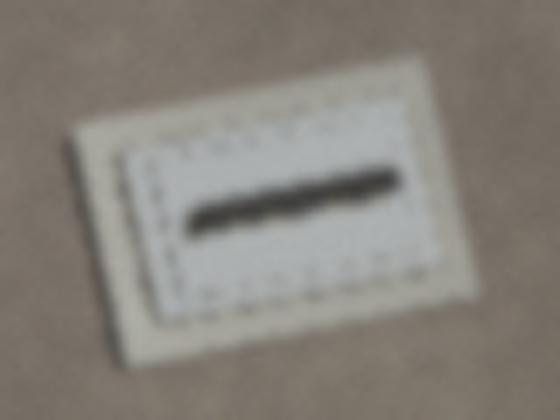

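View pics/s_p.png

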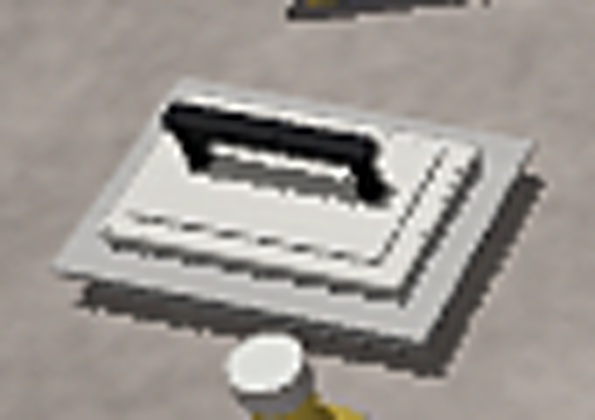

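```bash
cat > fit.py <<'E'
from h import *
import pickle
from scipy.optimize import least_squares
s,t=pickle.load(open("im0.pkl","rb"))
def un(pts,sc,c0,r0): return (np.array(pts,float)+.5)/sc-.5+np.array([c0,r0])
# order: outer(--,-+,++,+-) [x sign,y sign], inner same
S=un([(195,83),(675,293),(555,553),(45,290),(195,128),(508,275),(412,455),(83,290)],5,265,160)
T=un([(660,478),(65,403),(122,45),(705,112),(635,402),(250,352),(287,92),(668,135)],7,120,155)
def mod(v):
    x,y,a,yo=v
    o=np.array([(-.1,yo),(-.1,yo+.286),(.08,yo+.286),(.08,yo),(-.066,-.095),(-.066,.095),(.066,.095),(.066,-.095)])
    c,q=np.cos(a),np.sin(a);return np.c_[o@np.array([[c,q],[-q,c]])+[x,y],np.full(8,.08)]
x0=[.68,.3,0.1,-.11]
def rep(name,fs):
    r=least_squares(fs,x0,loss="soft_l1");v=r.x;print(name,v[:2].round(4),np.degrees(v[2]).round(2),v[3:].round(4),"rms px",np.sqrt((fs(v)**2).mean()).round(2));return v
f1=lambda v:(proj(s,mod(v))-S).ravel(); f2=lambda v:(proj(t,mod(v))-T).ravel()
rep("scene",f1);rep("top",f2);v=rep("both",lambda v:np.r_[f1(v),f2(v)])
print((proj(s,mod(v))-S).round(1).tolist());print((proj(t,mod(v))-T).round(1).tolist())
W=v
kn=tri(s,(331.43,178.06),t,(191.24,231.33));print("knob tri",kn)
c,q=np.cos(v[2]),np.sin(v[2]);print("knob from well",v[:2]+np.array([[c,-q],[q,c]])@[-.136,-.04])
# pan: rim corners z=.026 ; handle bar ends z=.076 top
Sp=un([(185,78),(535,145),(430,343),(55,272)],7,95,140)   # order found by image
Tp=un([(425,57),(72,128),(122,365),(480,297)],7,320,150)
for p,A in ((s,Sp),(t,Tp)): 
    X=np.array([onz(p,u,.026) for u in A]);print(X[:,:2].round(4).tolist(),X.mean(0),np.linalg.norm(np.diff(X,axis=0),axis=1).round(3))
Sh=un([(175,112),(375,145)],7,95,140);Th=un([(192,222),(398,182)],7,320,150)
for p,A in ((s,Sh),(t,Th)):
    X=np.array([onz(p,u,.073) for u in A]);d=X[0]-X[1];print("handle",X[:,:2].tolist(),X.mean(0)[:2],np.degrees(np.arctan2(d[1],d[0])),np.linalg.norm(d))
E
python3 fit.py
```

```text
scene [0.5725 0.2479] -8.04 [-0.1118] rms px 0.46
top [0.5674 0.245 ] -8.1 [-0.1094] rms px 0.5
both [0.5701 0.2468] -8.12 [-0.1109] rms px 0.75
[[0.6, -1.5], [0.1, -0.7], [0.2, -0.2], [-0.6, -0.1], [0.0, -0.8], [0.3, -1.4], [-0.1, -0.7], [-0.4, -1.1]]
[[-0.4, -0.6], [0.0, -0.1], [-0.1, -1.5], [0.1, -1.2], [-0.2, -0.4], [-1.3, -0.0], [-0.9, -1.4], [0.2, -0.9]]
knob tri [0.42704242 0.22706657 0.07068764]
knob from well [0.42981534 0.22642536]
[[0.5554, -0.4531], [0.525, -0.2764], [0.6449, -0.253], [0.6786, -0.4292]] [ 0.60098769 -0.35296311  0.026     ] [0.179 0.122 0.179]
[[0.6722, -0.4352], [0.6399, -0.2557], [0.5197, -0.2757], [0.5499, -0.456]] [ 0.59543833 -0.35567677  0.026     ] [0.182 0.122 0.183]
handle [[0.6076870854697686, -0.4011160914576859], [0.5883847595295421, -0.3079357977886139]] [ 0.59803592 -0.35452594] -78.29668953122861 0.09515853569153551
handle [[0.5846683396010869, -0.302676937784953], [0.6020543855757086, -0.4034766598224679]] [ 0.59336136 -0.3530768 ] 99.78615153165312 0.10228811542633835
```

Request:
carry_out([
  [[-0.0236, 0.004, -0.0405], [0, 0, 0], 0.0854],
  [[-0.0236, 0.004, -0.0405], [0, 0, 0], 0.0854],
  [[-0.0236, 0.004, -0.0405], [0, 0, 0], 0.0854],
  [[-0.0236, 0.004, -0.0405], [0, 0, 0], 0.0854],
  [[-0.0236, 0.004, -0.0405], [0, 0, 0], 0.0854],
  [[-0.0236, 0.004, -0.0405], [0, 0, 0], 0.0854],
  [[-0.0236, 0.004, -0.0405], [0, 0, 0], 0.0854],
  [[-0.0236, 0.004, -0.0405], [0, 0, 0], 0.0854],
])

```text
time_s: 1.7
position: [0.4295, 0.2261, 0.1607]
tool_rot: [[0.345, 0.0, -0.939], [0.939, 0.0, 0.345], [0.0, -1.0, -0.0]]
ft_force: [-0.7, 0.8, 0.7]
grip_width: 0.0853
```

Request:
carry_out([
  [[0, 0, 0], [0, -6, 0], 0.0854],
  [[0, 0, 0], [0, -6, 0], 0.0854],
  [[0, 0, 0], [0, 0, 0], 0.0854],
])

```text
time_s: 2.08
position: [0.4287, 0.2273, 0.1607]
tool_rot: [[0.143, 0.0, -0.99], [0.99, 0.0, 0.143], [0.0, -1.0, -0.0]]
ft_force: [0.2, -0.1, 0.3]
grip_width: 0.0854
```

```bash
cat >> h.py <<'E'
def delta(o,tgt,yaw,n):
    """tool-frame shift (translate first, then turn) to TCP tgt with tool down, tool x at yaw deg"""
    R=o["tool_rot"];d=R.T@(np.array(tgt)-o["position"]);a=np.radians(yaw)
    G=np.array([[np.cos(a),0,-np.sin(a)],[np.sin(a),0,np.cos(a)],[0,-1,0]])
    rv=np.degrees(cv2.Rodrigues(R.T@G)[0].ravel());print("shift",d.round(4),"turn",rv.round(2),"per row",(d/n).round(4),(rv/n).round(2))
E
python3 - <<'E'
from h import *
from rig import env
o=env.observe();print(o["time_s"],o["position"],np.degrees(np.arctan2(o["tool_rot"][1,0],o["tool_rot"][0,0])),o["ft_force"])
s=env.get_image("scene");t=env.get_image("top");crop(s,120,220,270,390,"s1.png",6);crop(t,170,270,140,250,"t1.png",6)
delta(o,(.4285,.2267,.049),81.9,8)
print(proj(s,o["position"]),proj(t,o["position"]))
E
```

```text
2.075 [0.428664   0.22733372 0.1606527 ] 81.77799875193985 [ 0.17165149 -0.12064466  0.28439855]
shift [-7.000e-04  1.117e-01  1.000e-04] turn [ 0.   -0.12  0.  ] per row [-0.0001  0.014   0.    ] [ 0.   -0.02  0.  ]
[[336.58528289 157.05900118]] [[186.74720595 230.46992249]]
```

View pics/s1.png

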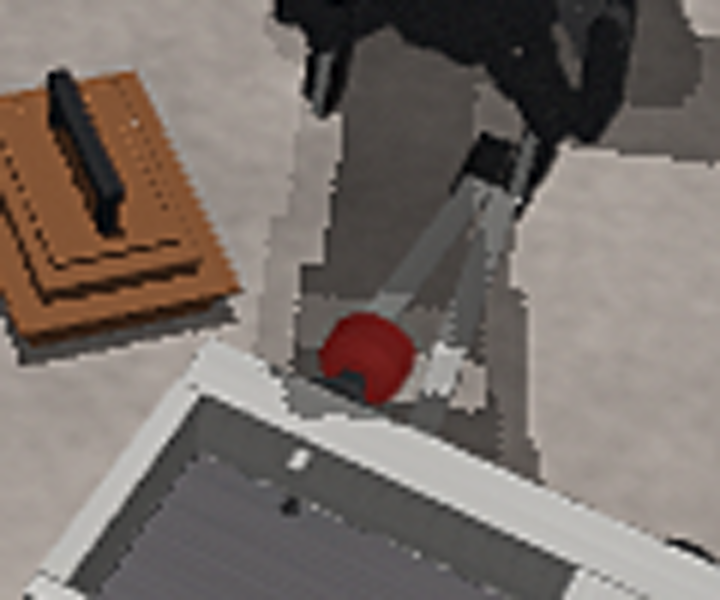

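View pics/t1.png

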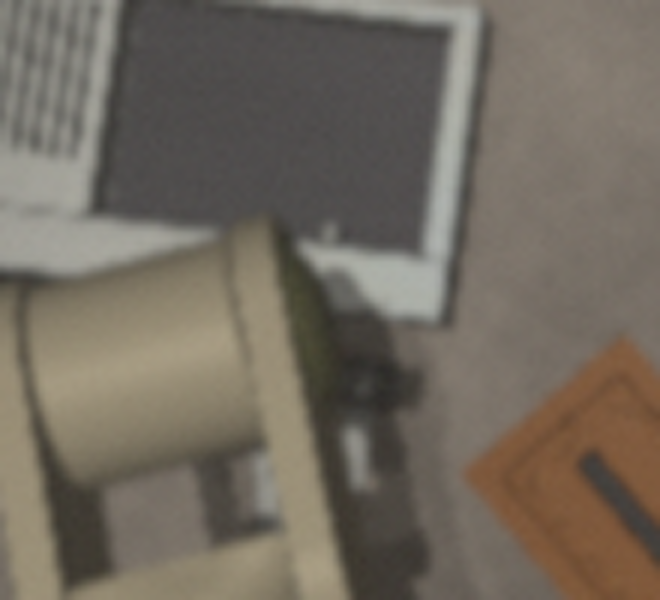

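Request:
carry_out([
  [[0, 0.0165, 0], [0, 0, 0], 0.0854],
  [[0, 0.0165, 0], [0, 0, 0], 0.0854],
  [[0, 0.0165, 0], [0, 0, 0], 0.0854],
  [[0, 0.0165, 0], [0, 0, 0], 0.0854],
  [[0, 0.0165, 0], [0, 0, 0], 0.0854],
  [[0, 0.0165, 0], [0, 0, 0], 0.0854],
  [[0, 0.0165, 0], [0, 0, 0], 0.0854],
  [[0, 0, 0], [0, 0, 0], 0.0854],
])

```text
time_s: 3.18
position: [0.428, 0.2274, 0.0445]
tool_rot: [[0.143, -0.002, -0.99], [0.99, -0.0, 0.143], [-0.001, -1.0, 0.002]]
ft_force: [-0.5, -1.0, 0.4]
grip_width: 0.0856
```

```bash
python3 - <<'E'
from h import *
from rig import env
o=env.observe();print(o["position"],o["ft_force"])
s=env.get_image("scene");crop(s,120,220,270,390,"s2.png",6)
E
```

```text
[0.42804894 0.22738394 0.04447838] [-0.52785441 -0.95005371  0.44818743]
```

View pics/s2.png

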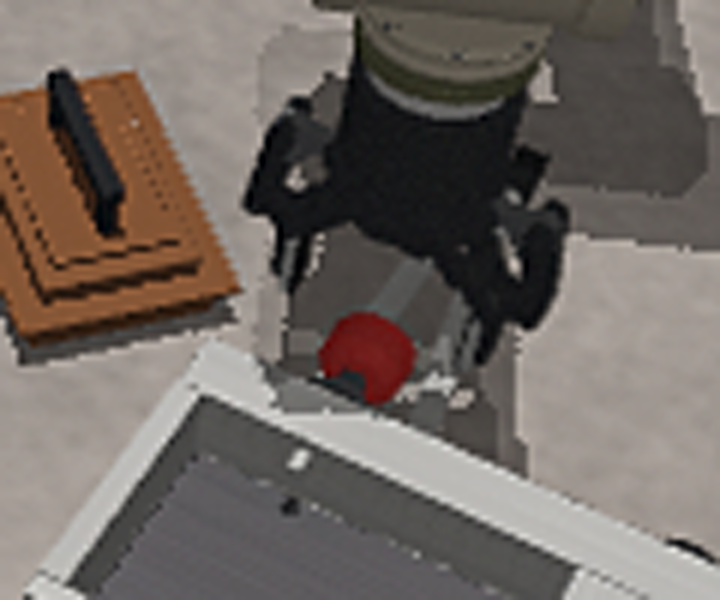

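Request:
carry_out([
  [[0, 0, -0.001], [0, 0, 0], 0.06],
  [[0, 0, -0.001], [0, 0, 0], 0.05],
  [[0, 0, 0], [0, 0, 0], 0.04],
  [[0, 0, 0], [0, 0, 0], 0.035],
  [[0, 0, 0], [0, 0, 0], 0.035],
  [[0, 0, 0], [0, 0, 0], 0.035],
  [[0, 0, 0], [0, 0, 0], 0.035],
], force=40)

```text
time_s: 4.1
position: [0.4306, 0.2271, 0.0451]
tool_rot: [[0.142, -0.0, -0.99], [0.99, -0.0, 0.142], [-0.0, -1.0, 0.0]]
ft_force: [-0.4, -0.6, -0.3]
grip_width: 0.0352
```

```bash
python3 - <<'E'
from h import *
from rig import env
o=env.observe();print(o["position"],o["ft_force"],o["grip_width"])
s=env.get_image("scene");crop(s,120,220,270,390,"s3.png",6)
print(proj(s,[o["position"],(.430,.2267,.068)]))
E
```

```text
[0.43059383 0.22714292 0.0451172 ] [-0.44348131 -0.63779857 -0.31221541] 0.03516040869570353
[[329.74926333 184.47507863]
 [330.87516472 179.31083429]]
```

View pics/s3.png

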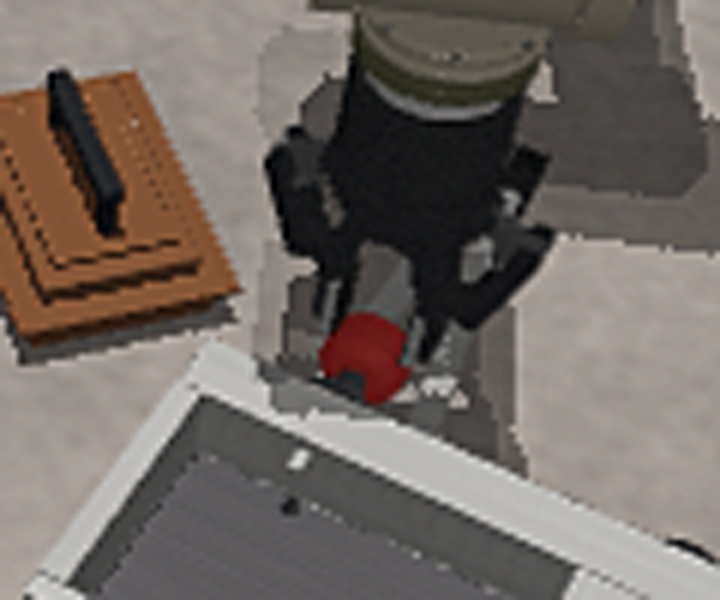

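```bash
python3 - <<'E'
from h import *
from rig import env
s=env.get_image("scene")
o=env.observe();R=o["tool_rot"]
for b in (0,-.008,-.019,-.03):
  for w in (-.0175,.0175):
    u=proj(s,o["position"]+R@[w,b,0])[0];print(b,w,((u-[270,120]+.5)*6).round())
crop(s,150,200,300,360,"s4.png",12)
E
```

```text
0 -0.0175 [330. 376.]
0 0.0175 [394. 404.]
-0.008 -0.0175 [332. 365.]
-0.008 0.0175 [396. 394.]
-0.019 -0.0175 [335. 351.]
-0.019 0.0175 [400. 380.]
-0.03 -0.0175 [338. 336.]
-0.03 0.0175 [404. 365.]
```

View pics/s4.png

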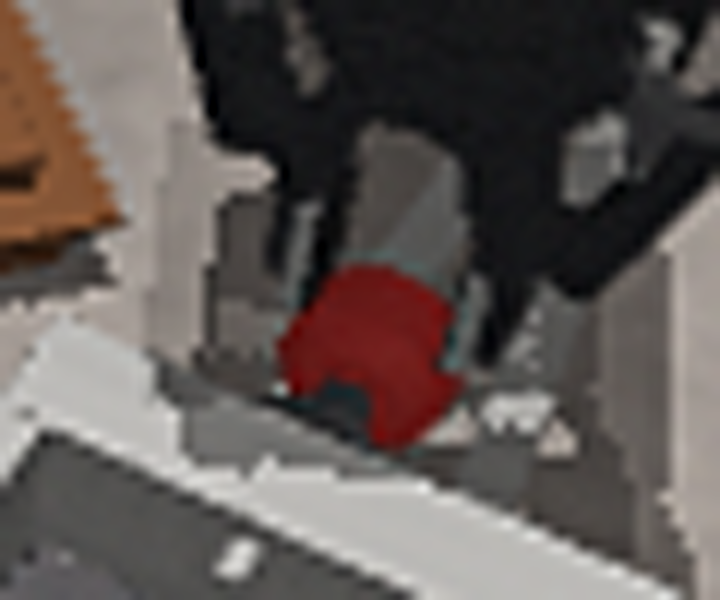

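Request:
carry_out([
  [[0, 0, 0], [0, 0, 0], 0.07],
  [[0, 0, 0], [0, 0, 0], 0.07],
  [[0, 0.005, -0.002], [0, 0, 0], 0.07],
  [[0, 0.006, -0.002], [0, 0, 0], 0.07],
  [[0, 0, 0], [0, 0, 0], 0.05],
  [[0, 0, 0], [0, 0, 0], 0.025],
  [[0, 0, 0], [0, 0, 0], 0.025],
  [[0, 0, 0], [0, 0, 0], 0.025],
], force=40)

```text
time_s: 5.2
position: [0.4343, 0.2256, 0.0344]
tool_rot: [[0.141, -0.001, -0.99], [0.99, -0.002, 0.141], [-0.002, -1.0, 0.0]]
ft_force: [-1.7, -6.3, 4.4]
grip_width: 0.0384
```

```bash
python3 - <<'E'
from h import *
from rig import env
o=env.observe();print(o["position"],o["ft_force"],o["grip_width"])
s=env.get_image("scene");crop(s,150,200,300,360,"s5.png",12)
E
```

```text
[0.4342984  0.22558577 0.03440045] [-1.73337494 -6.27263019  4.35275085] 0.03843026632930184
```

View pics/s5.png

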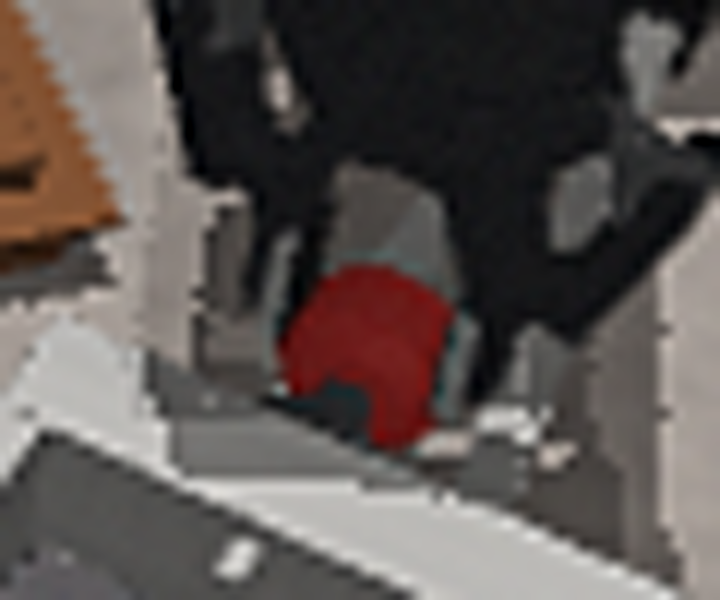

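Request:
carry_out([
  [[-0.001, 0, 0], [0, 0, 0], 0.025],
  [[0, 0, 0.004], [0, 0, 0], 0.025],
  [[0, 0, 0.004], [0, 0, 0], 0.025],
  [[0, 0, 0.004], [0, 0, 0], 0.025],
  [[0, 0, 0.004], [0, 0, 0], 0.025],
  [[0, 0, 0.004], [0, 0, 0], 0.025],
  [[0, 0, 0.003], [0, 0, 0], 0.025],
  [[0, 0, 0], [0, 0, 0], 0.025],
], force=60)

```text
time_s: 6.25
position: [0.4098, 0.229, 0.0345]
tool_rot: [[0.142, -0.003, -0.99], [0.99, 0.0, 0.142], [-0.0, -1.0, 0.003]]
ft_force: [-5.8, -0.6, 10.9]
grip_width: 0.0376
```

```bash
python3 - <<'E'
from h import *
from rig import env
o=env.observe();print(o["position"],o["ft_force"],o["grip_width"])
s=env.get_image("scene");crop(s,150,210,300,370,"s6.png",10)
E
```

```text
[0.40983579 0.22904242 0.03445   ] [-5.78513803 -0.56949253 10.91044223] 0.03758713333506807
```

View pics/s6.png

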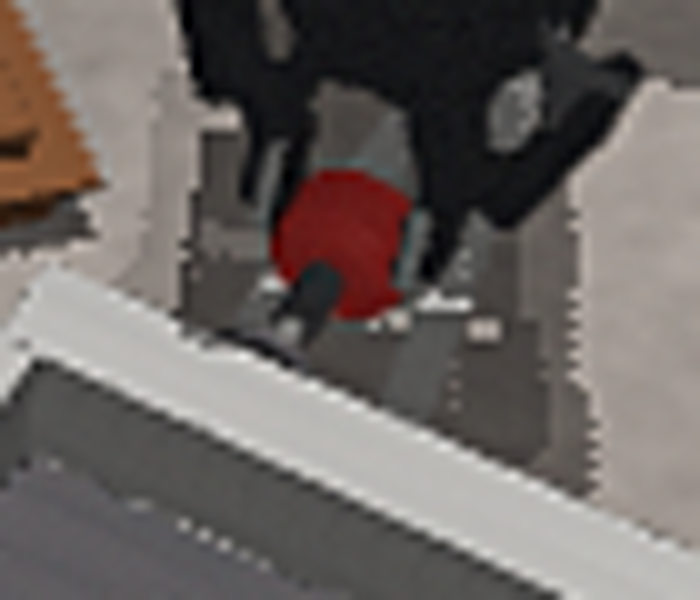

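Request:
carry_out([
  [[0, 0, 0.001], [0, 0, 0], 0.025],
  [[0, 0, 0], [0, 0, 0], 0.08],
  [[0, 0, 0], [0, 0, 0], 0.08],
  [[0, 0, 0], [0, 0, 0], 0.08],
  [[0, -0.04, 0], [0, 0, 0], 0.08],
  [[0, -0.05, 0], [0, 0, 0], 0.08],
  [[0, -0.05, 0], [0, 0, 0], 0.08],
  [[0, -0.05, 0], [0, 0, 0], 0.08],
])

```text
time_s: 7.3
position: [0.4103, 0.2289, 0.2257]
tool_rot: [[0.142, -0.0, -0.99], [0.99, 0.0, 0.142], [0.0, -1.0, 0.0]]
ft_force: [0.4, -0.4, 0.4]
grip_width: 0.0799
```

```bash
python3 - <<'E'
from h import *
from rig import env
o=env.observe();print(o["time_s"],o["position"],o["ft_force"],o["grip_width"])
s=env.get_image("scene");crop(s,150,210,290,370,"s7.png",9)
delta(o,(.598,-.3543,.2),10,12)
E
```

```text
7.3 [0.41029684 0.22892594 0.2257369 ] [ 0.39621246 -0.3595451   0.40627515] 0.07994748693025168
shift [-0.5507  0.0256 -0.2686] turn [-2.000e-02  7.184e+01 -0.000e+00] per row [-0.0459  0.0021 -0.0224] [-0.    5.99 -0.  ]
```

View pics/s7.png

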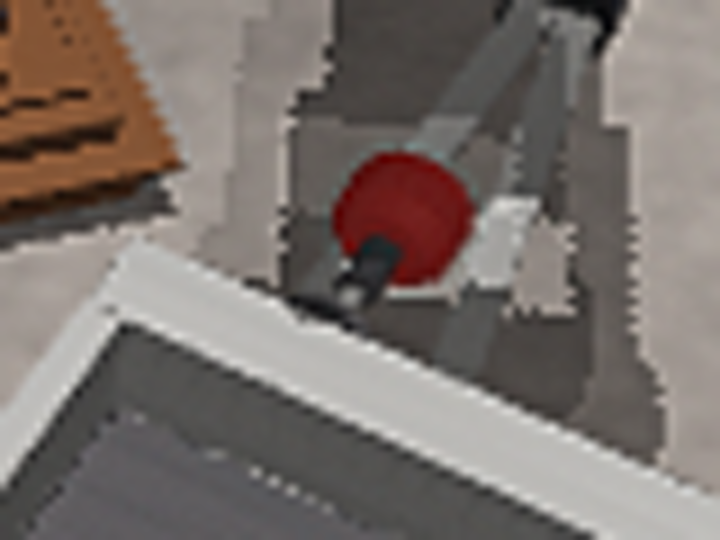

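The knob is out (stem showing at crop (370,270)) and the bolt no longer shows in the well. On to the pan.

Request:
carry_out([
  [[-0.046, 0, -0.0224], [0, 0, 0], 0.08],
  [[-0.046, 0, -0.0224], [0, 0, 0], 0.08],
  [[-0.046, 0, -0.0224], [0, 0, 0], 0.08],
  [[-0.046, 0, -0.0224], [0, 0, 0], 0.08],
  [[-0.046, 0, -0.0224], [0, 0, 0], 0.08],
  [[-0.046, 0, -0.0224], [0, 0, 0], 0.08],
  [[-0.046, 0, -0.0224], [0, 0, 0], 0.08],
  [[-0.046, 0, -0.0224], [0, 0, 0], 0.08],
])

```text
time_s: 8.35
position: [0.5361, -0.1624, 0.2237]
tool_rot: [[0.142, -0.0, -0.99], [0.99, 0.0, 0.142], [0.0, -1.0, 0.0]]
ft_force: [0.3, 0.3, 0.2]
grip_width: 0.0801
```

Request:
carry_out([
  [[-0.046, 0.006, -0.0224], [0, 0, 0], 0.07],
  [[-0.046, 0.006, -0.0224], [0, 0, 0], 0.06],
  [[-0.046, 0.006, -0.0224], [0, 0, 0], 0.05],
  [[-0.046, 0.006, -0.0224], [0, 0, 0], 0.05],
  [[0, 0, 0], [0, 10, 0], 0.05],
  [[0, 0, 0], [0, 10, 0], 0.05],
  [[0, 0, 0], [0, 10, 0], 0.05],
  [[0, 0, 0], [0, 10, 0], 0.05],
])

```text
time_s: 9.35
position: [0.5984, -0.3555, 0.1993]
tool_rot: [[0.749, -0.001, -0.663], [0.663, 0.001, 0.749], [0.0, -1.0, 0.001]]
ft_force: [0.3, -0.6, 0.8]
grip_width: 0.0499
```

Request:
carry_out([
  [[0, 0, 0], [0, 10, 0], 0.05],
  [[0, 0, 0], [0, 10, 0], 0.05],
  [[0, 0, 0], [0, 10, 0], 0.05],
  [[0, 0, 0], [0, 1.8, 0], 0.05],
  [[0, 0, 0], [0, 0, 0], 0.05],
])

```text
time_s: 9.98
position: [0.5984, -0.3555, 0.1998]
tool_rot: [[0.984, -0.0, -0.177], [0.177, 0.0, 0.984], [-0.0, -1.0, 0.0]]
ft_force: [-0.2, 0.2, -0.3]
grip_width: 0.0499
```

```bash
python3 - <<'E'
from h import *
from rig import env
o=env.observe();print(o["time_s"],o["position"],o["ft_force"],o["grip_width"])
s=env.get_image("scene");crop(s,80,200,80,200,"s8.png",5)
t=env.get_image("top");crop(t,130,230,300,420,"t8.png",5)
delta(o,(.598,-.3543,.11),10,5)
E
```

```text
9.975 [ 0.59840013 -0.35553634  0.19979474] [-0.21962461  0.23201401 -0.30200075] 0.0498613323746814
shift [-0.0002  0.0898  0.0013] turn [-0.02  0.2  -0.01] per row [-0.      0.018   0.0003] [-0.    0.04 -0.  ]
```

View pics/s8.png

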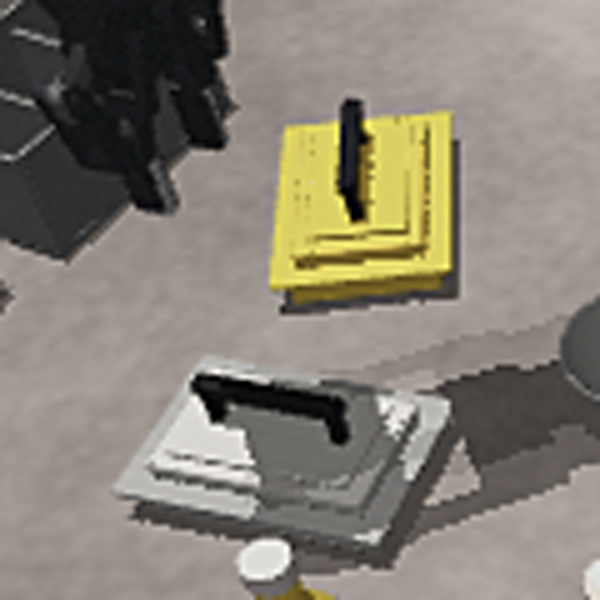

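View pics/t8.png

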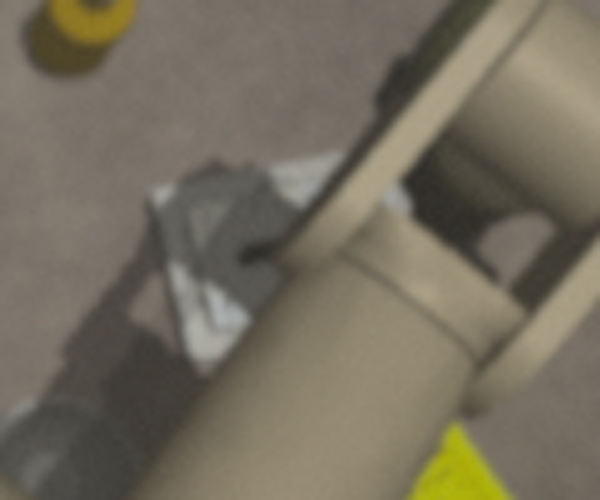

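Request:
carry_out([
  [[0, 0.024, 0.0005], [0, 0, 0], 0.05],
  [[0, 0.024, 0.0005], [0, 0, 0], 0.05],
  [[0, 0.024, 0], [0, 0, 0], 0.05],
  [[0, 0.024, 0], [0, 0, 0], 0.05],
  [[0, 0, 0], [0, 0, 0], 0.05],
])

```text
time_s: 10.7
position: [0.5975, -0.354, 0.1023]
tool_rot: [[0.984, -0.003, -0.176], [0.176, 0.003, 0.984], [-0.002, -1.0, 0.003]]
ft_force: [0.1, 0.1, 0.8]
grip_width: 0.0499
```

```bash
python3 - <<'E'
from h import *
from rig import env
o=env.observe();print(o["time_s"],o["position"])
s=env.get_image("scene");crop(s,110,190,90,190,"s9.png",7)
E
```

```text
10.7 [ 0.59751546 -0.35402491  0.10232511]
```

View pics/s9.png

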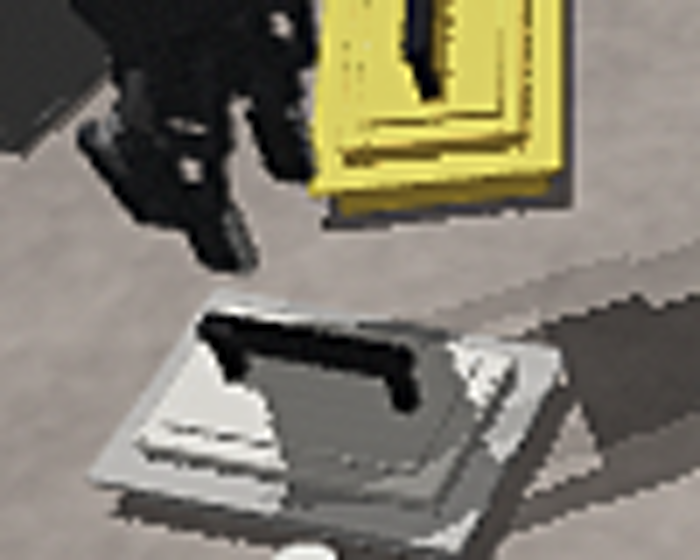

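```bash
python3 - <<'E'
from h import *
from rig import env
s=env.get_image("scene");o=env.observe();p=o["position"]
f=lambda X:((proj(s,X)-[90,110]+.5)*7).round().tolist()
R=o["tool_rot"]
print(f([p,p+[0,0,.01],(p[0],p[1],.07),(.598,-.3543,.07)]), f([p+R@[w,-.012,0] for w in(-.025,.025)]))
E
```

```text
[[289.0, 288.0], [282.0, 271.0], [310.0, 344.0], [312.0, 344.0]] [[307.0, 228.0], [254.0, 308.0]]
```

Request:
carry_out([
  [[0, 0.012, 0], [0, 0, 0], 0.05],
  [[0, 0.012, 0], [0, 0, 0], 0.05],
  [[0, 0.012, 0], [0, 0, 0], 0.05],
  [[0, 0.012, 0], [0, 0, 0], 0.05],
  [[0, 0, 0], [0, 0, 0], 0.05],
])

```text
time_s: 11.42
position: [0.5978, -0.3542, 0.0547]
tool_rot: [[0.985, -0.002, -0.174], [0.174, 0.002, 0.985], [-0.002, -1.0, 0.002]]
ft_force: [0.6, 0.2, -0.1]
grip_width: 0.0502
```

```bash
python3 - <<'E'
from h import *
from rig import env
o=env.observe();print(o["time_s"],o["position"],o["ft_force"])
s=env.get_image("scene");crop(s,110,190,90,190,"s10.png",7)
f=lambda X:((proj(s,X)-[90,110]+.5)*7).round().tolist()
R=o["tool_rot"];p=o["position"]
for b in (0,-.01,-.02,-.03): print(f([p+R@[w,b,0] for w in(-.025,.025)]))
E
```

```text
11.425 [ 0.59777448 -0.35420641  0.05471542] [ 0.6065032   0.15979596 -0.09605996]
[[347.0, 328.0], [296.0, 407.0]]
[[341.0, 313.0], [290.0, 392.0]]
[[335.0, 297.0], [284.0, 376.0]]
[[329.0, 281.0], [277.0, 360.0]]
```

View pics/s10.png

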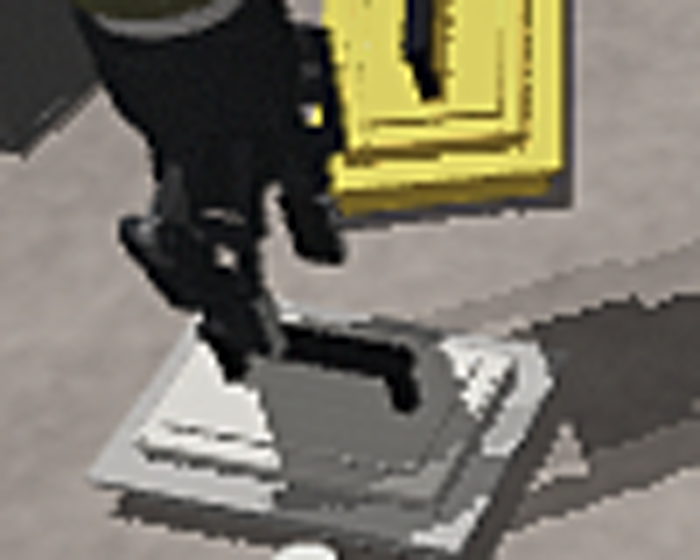

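Request:
carry_out([
  [[0, 0.004, 0], [0, 0, 0], 0.05],
  [[0, 0.004, 0], [0, 0, 0], 0.05],
  [[0, 0.004, 0], [0, 0, 0], 0.05],
  [[0, 0, 0], [0, 0, 0], 0.05],
])

```text
time_s: 11.98
position: [0.5981, -0.3545, 0.0437]
tool_rot: [[0.985, -0.001, -0.174], [0.174, 0.0, 0.985], [-0.0, -1.0, 0.001]]
ft_force: [-0.4, -0.5, -0.4]
grip_width: 0.05
```

```bash
python3 - <<'E'
from h import *
from rig import env
o=env.observe();print(o["time_s"],o["position"],o["ft_force"])
s=env.get_image("scene");crop(s,130,180,95,165,"s11.png",11)
E
```

```text
11.975 [ 0.59807691 -0.35445518  0.04369562] [-0.4118693  -0.54690116 -0.3630446 ]
```

View pics/s11.png

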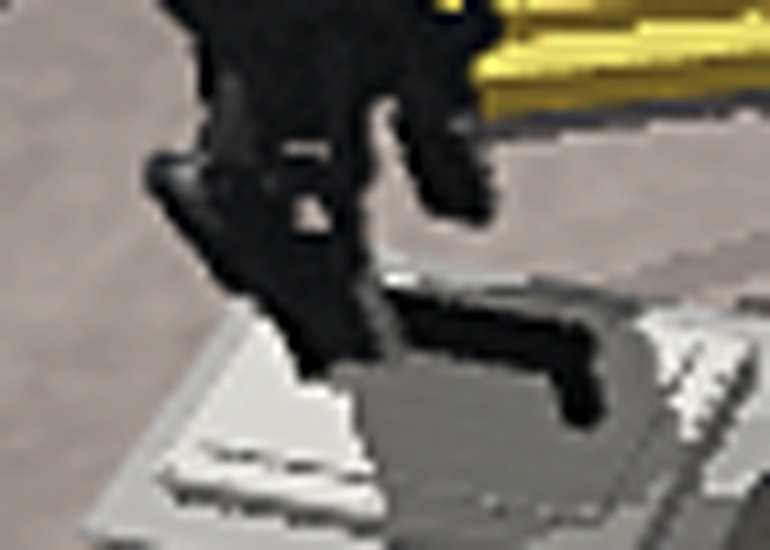

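Request:
carry_out([
  [[0, 0.004, 0], [0, 0, 0], 0.05],
  [[0, 0.004, 0], [0, 0, 0], 0.05],
  [[0, 0.004, 0], [0, 0, 0], 0.05],
  [[0, 0, 0], [0, 0, 0], 0.05],
])

```text
time_s: 12.52
position: [0.5981, -0.3544, 0.0316]
tool_rot: [[0.985, -0.001, -0.174], [0.174, 0.001, 0.985], [-0.001, -1.0, 0.001]]
ft_force: [-0.7, -0.3, -0.1]
grip_width: 0.05
```

```bash
python3 - <<'E'
from h import *
from rig import env
o=env.observe();print(o["time_s"],o["position"],o["ft_force"])
s=env.get_image("scene");crop(s,130,180,95,165,"s12.png",11)
f=lambda X:((proj(s,X)-[95,130]+.5)*11).round().tolist()
R=o["tool_rot"];p=o["position"]
for b in (0,-.01,-.02,-.03): print(f([p+R@[w,b,0] for w in(-.025,.025)]))
E
```

```text
12.525 [ 0.59806823 -0.35443793  0.03162016] [-0.74054653 -0.30520444 -0.11928056]
[[509.0, 352.0], [431.0, 475.0]]
[[500.0, 328.0], [422.0, 452.0]]
[[491.0, 304.0], [412.0, 428.0]]
[[482.0, 280.0], [402.0, 404.0]]
```

View pics/s12.png

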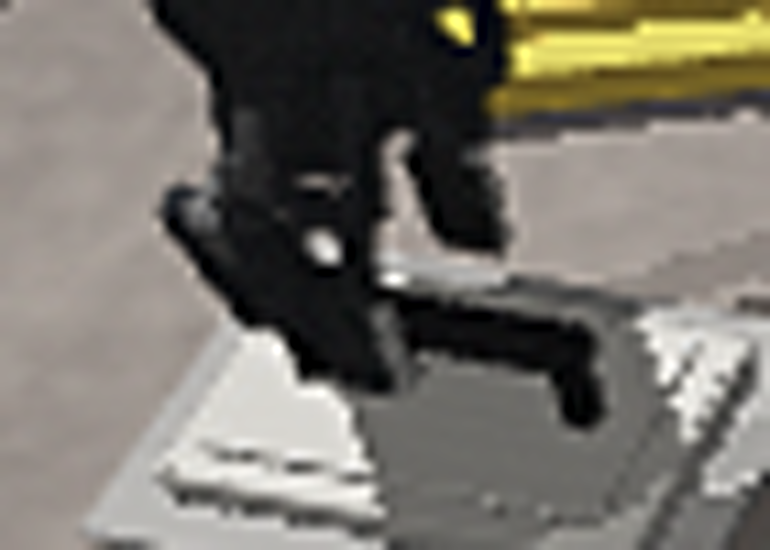

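Request:
carry_out([
  [[0, 0.003, 0], [0, 0, 0], 0.05],
  [[0, 0.003, 0], [0, 0, 0], 0.05],
  [[0, 0.003, 0], [0, 0, 0], 0.05],
  [[0, 0.003, 0], [0, 0, 0], 0.05],
  [[0, 0, 0], [0, 0, 0], 0.05],
])

```text
time_s: 13.2
position: [0.5981, -0.3545, 0.0198]
tool_rot: [[0.985, -0.0, -0.174], [0.174, 0.0, 0.985], [-0.0, -1.0, 0.0]]
ft_force: [0.4, 0.7, -0.1]
grip_width: 0.05
```

```bash
python3 - <<'E'
from h import *
from rig import env
o=env.observe();print(o["time_s"],o["position"],o["ft_force"])
s=env.get_image("scene");crop(s,130,180,95,165,"s13.png",11)
E
```

```text
13.2 [ 0.59812808 -0.35449116  0.01979593] [ 0.36653652  0.68339983 -0.05449741]
```

View pics/s13.png

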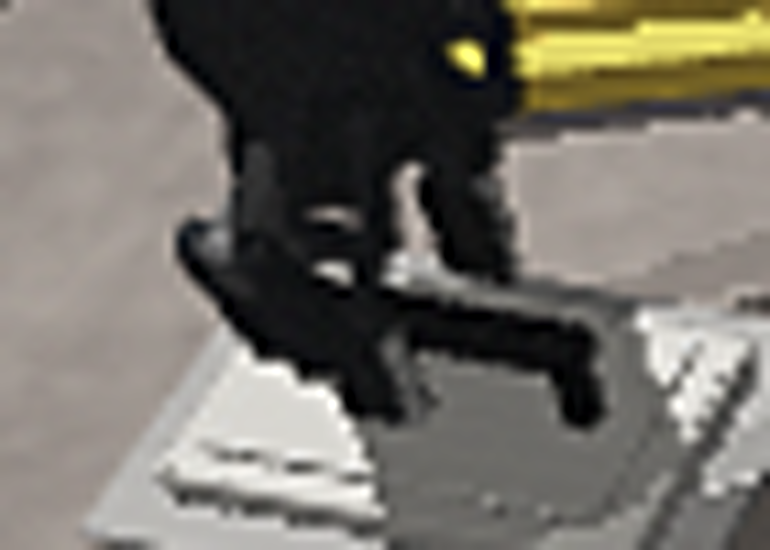

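Request:
carry_out([
  [[0, 0, 0], [0, 0, 0], 0.03],
  [[0, 0, 0], [0, 0, 0], 0.02],
  [[0, 0, 0], [0, 0, 0], 0.015],
  [[0, 0, 0], [0, 0, 0], 0.005],
  [[0, 0, 0], [0, 0, 0], 0.005],
  [[0, 0, 0], [0, 0, 0], 0.005],
], force=40)

```text
time_s: 14.0
position: [0.5986, -0.3547, 0.0204]
tool_rot: [[0.985, 0.001, -0.174], [0.174, -0.0, 0.985], [0.001, -1.0, -0.001]]
ft_force: [2.7, 0.0, 1.3]
grip_width: 0.0133
```

```bash
python3 - <<'E'
from h import *
from rig import env
o=env.observe();print(o["time_s"],o["position"],o["ft_force"],o["wrist_torque"],o["grip_width"])
s=env.get_image("scene");crop(s,130,180,95,165,"s14.png",11)
E
```

```text
14.0 [ 0.59856795 -0.35466275  0.02037872] [2.69504267 0.03128586 1.26576399] [ 0.04991023 -0.42213995 -0.0262969 ] 0.013255383940349377
```

View pics/s14.png

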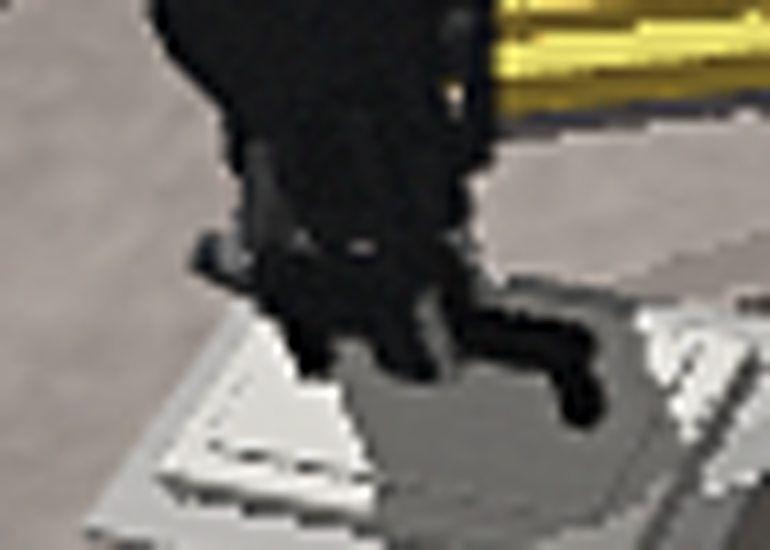

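Request:
carry_out([
  [[0, 0, 0], [0, 0, 0], 0.005],
  [[0, 0, 0], [0, 0, 0], 0.005],
  [[0, -0.005, 0], [0, 0, 0], 0.005],
  [[0, -0.01, 0], [0, 0, 0], 0.005],
  [[0, -0.01, 0], [0, 0, 0], 0.005],
  [[0, -0.01, 0], [0, 0, 0], 0.005],
  [[0, 0, 0], [0, 0, 0], 0.005],
], force=90)

```text
time_s: 14.92
position: [0.5986, -0.3549, 0.0563]
tool_rot: [[0.985, 0.001, -0.174], [0.174, -0.001, 0.985], [0.001, -1.0, -0.002]]
ft_force: [0.2, 0.8, -5.2]
grip_width: 0.0118
```

```bash
python3 - <<'E'
from h import *
from rig import env
o=env.observe();print(o["time_s"],o["position"],o["ft_force"],o["wrist_torque"],o["grip_width"])
s=env.get_image("scene");crop(s,120,200,90,190,"s15.png",7)
E
```

```text
14.925 [ 0.59861703 -0.35493158  0.05632991] [ 0.15169261  0.76190777 -5.16132453] [-0.00650777  0.05275409  0.00473481] 0.011758384577331695
```

View pics/s15.png

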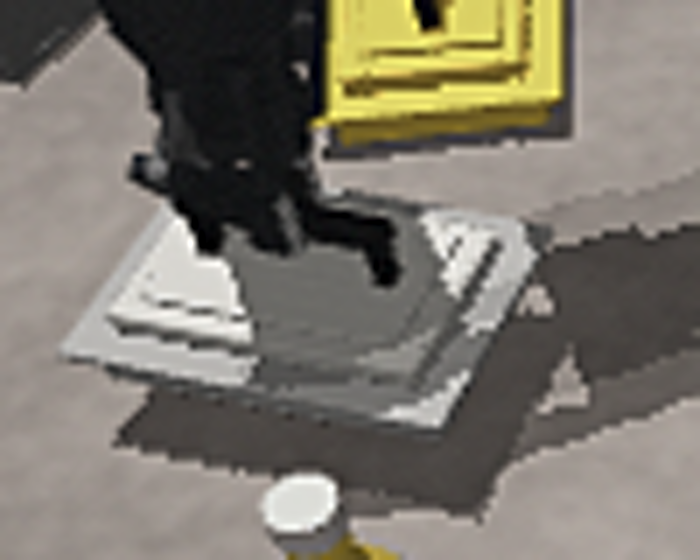

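Request:
carry_out([
  [[0, -0.015, 0], [0, 0, 0], 0.005],
  [[0, -0.025, 0], [0, 0, 0], 0.005],
  [[0, -0.03, 0], [0, 0, 0], 0.005],
  [[0, -0.03, 0], [0, 0, 0], 0.005],
  [[0, -0.03, 0], [0, 0, 0], 0.005],
  [[0, -0.02, 0], [0, 0, 0], 0.005],
  [[0, -0.01, 0], [0, 0, 0], 0.005],
  [[0, 0, 0], [0, 0, 0], 0.005],
])

```text
time_s: 15.98
position: [0.5983, -0.3546, 0.2156]
tool_rot: [[0.985, 0.001, -0.174], [0.174, -0.001, 0.985], [0.001, -1.0, -0.001]]
ft_force: [0.3, -0.3, -5.5]
grip_width: 0.0119
```

Request:
carry_out([
  [[0, 0, 0.01], [0, 0, 0], 0.005],
  [[0, 0, 0.02], [0, 0, 0], 0.005],
  [[0.005, 0, 0.03], [0, 0, 0], 0.005],
  [[0.005, 0, 0.04], [0, 0, 0], 0.005],
  [[0.006, 0, 0.04], [0, 0, 0], 0.005],
  [[0.006, 0, 0.04], [0, 0, 0], 0.005],
  [[0.006, 0, 0.04], [0, 0, 0], 0.005],
  [[0.006, 0, 0.04], [0, 0, 0], 0.005],
])

```text
time_s: 16.98
position: [0.5855, -0.0906, 0.2144]
tool_rot: [[0.985, -0.001, -0.175], [0.175, 0.001, 0.985], [-0.001, -1.0, 0.001]]
ft_force: [0.8, 0.1, -5.4]
grip_width: 0.0117
```

Request:
carry_out([
  [[0.006, 0, 0.04], [0, 0, 0], 0.005],
  [[0.006, 0, 0.04], [0, 0, 0], 0.005],
  [[0.006, 0, 0.04], [0, 0, 0], 0.005],
  [[0.006, 0, 0.04], [0, 0, 0], 0.005],
  [[0.006, 0, 0.04], [0, 0, 0], 0.005],
  [[0.006, 0, 0.04], [0, 0, 0], 0.005],
  [[0.005, 0, 0.04], [0, 0, 0], 0.005],
  [[0.002, 0, 0.03], [0, 0, 0], 0.005],
])

```text
time_s: 17.98
position: [0.5734, 0.2221, 0.2143]
tool_rot: [[0.984, -0.002, -0.176], [0.176, 0.0, 0.984], [-0.002, -1.0, 0.0]]
ft_force: [0.2, -0.9, -3.7]
grip_width: 0.0119
```

Request:
carry_out([
  [[0, 0, 0.017], [0, 2, 0], 0.005],
  [[0, 0, 0.008], [0, 4, 0], 0.005],
  [[0, 0, 0], [0, 4, 0], 0.005],
  [[0, 0, 0], [0, 4, 0], 0.005],
  [[0, 0, 0], [0, 3, 0], 0.005],
  [[0, 0, 0], [0, 1, 0], 0.005],
  [[0, 0, 0], [0, 0, 0], 0.005],
])

```text
time_s: 18.85
position: [0.5702, 0.2449, 0.2148]
tool_rot: [[0.99, -0.001, 0.138], [-0.138, -0.0, 0.99], [-0.001, -1.0, -0.0]]
ft_force: [0.1, -1.0, -4.7]
grip_width: 0.0117
```

```bash
python3 - <<'E'
from h import *
from rig import env
o=env.observe();print(o["time_s"],o["position"],o["ft_force"],o["wrist_torque"],o["grip_width"])
print(o["tool_rot"].round(4).tolist())
delta(o,(.5704,.2461,.13),-8.1,6)
s=env.get_image("scene");crop(s,90,260,240,400,"s16.png",4)
t=env.get_image("top");crop(t,140,260,100,240,"t16.png",5)
E
```

```text
18.85 [0.57016378 0.24488383 0.21480318] [ 0.09140786 -0.99092272 -4.71150367] [-0.06199379 -0.01693101 -0.01184693] 0.011734410333620365
[[0.9905, -0.0007, 0.1376], [-0.1376, -0.0001, 0.9905], [-0.0007, -1.0, -0.0002]]
shift [0.0001 0.0848 0.0013] turn [ 0.01  0.19 -0.04] per row [0.     0.0141 0.0002] [ 0.    0.03 -0.01]
```

View pics/s16.png

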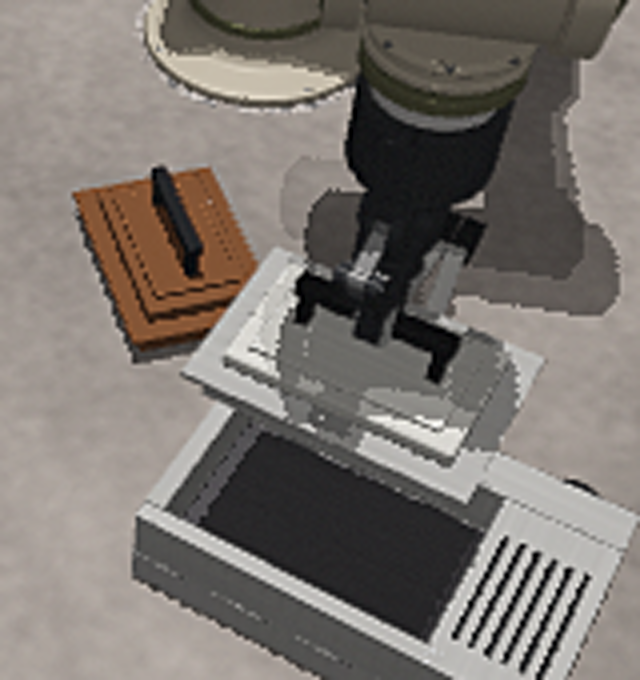

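View pics/t16.png

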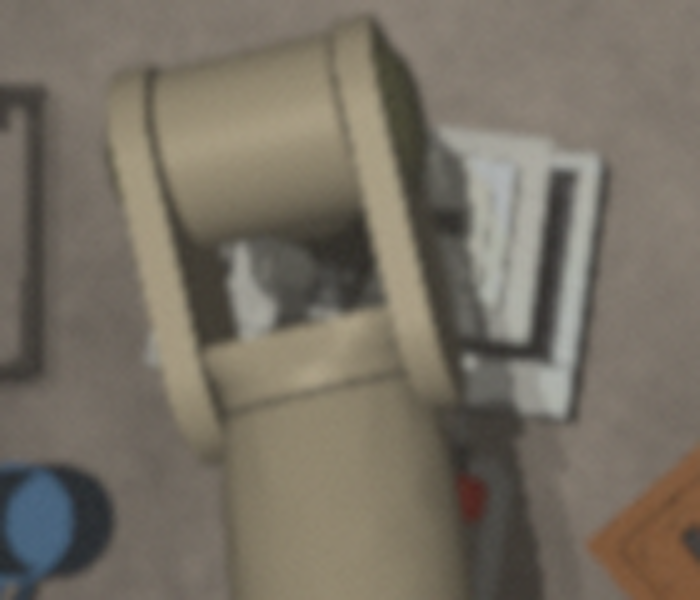

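Request:
carry_out([
  [[0, 0.015, 0.0012], [0, 0, 0], 0.005],
  [[0, 0.02, 0], [0, 0, 0], 0.005],
  [[0, 0.025, 0], [0, 0, 0], 0.005],
  [[0, 0.02, 0], [0, 0, 0], 0.005],
  [[0, 0.015, 0], [0, 0, 0], 0.005],
  [[0, 0.008, 0], [0, 0, 0], 0.005],
  [[0, 0, 0], [0, 0, 0], 0.005],
])

```text
time_s: 19.82
position: [0.5707, 0.2459, 0.1118]
tool_rot: [[0.99, -0.001, 0.138], [-0.138, -0.0, 0.99], [-0.001, -1.0, -0.0]]
ft_force: [-0.0, -0.7, -3.9]
grip_width: 0.0118
```

```bash
python3 - <<'E'
from h import *
from rig import env
import pickle
o=env.observe();print(o["time_s"],o["position"],o["ft_force"],o["wrist_torque"])
s=env.get_image("scene");crop(s,160,270,270,400,"s17.png",6)
t=env.get_image("top");crop(t,140,240,110,235,"t17.png",6)
pickle.dump((s,t,o),open("im1.pkl","wb"))
E
```

```text
19.825 [0.57068108 0.24593904 0.11178589] [-7.71579948e-04 -7.10944479e-01 -3.90591706e+00] [ 1.37902534e-05 -1.54209550e-02  3.06939738e-02]
```

View pics/s17.png

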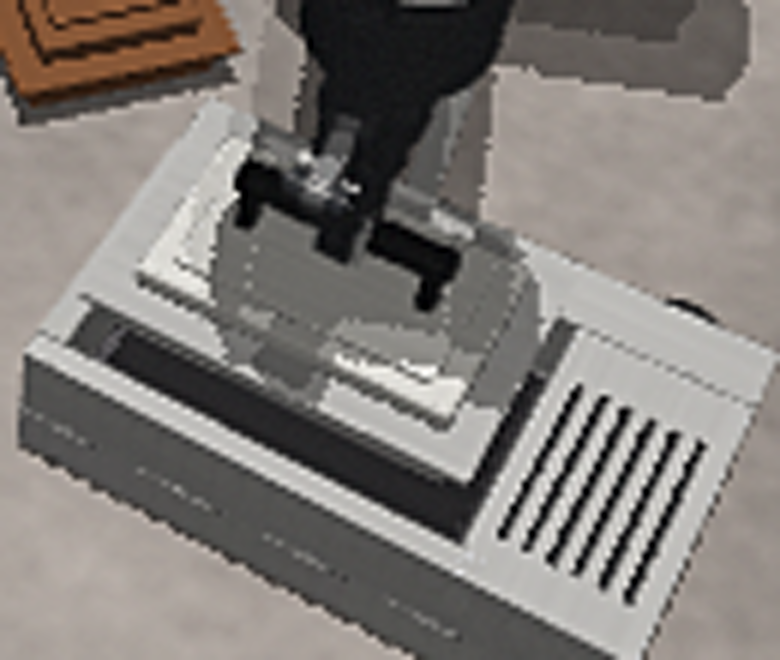

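View pics/t17.png

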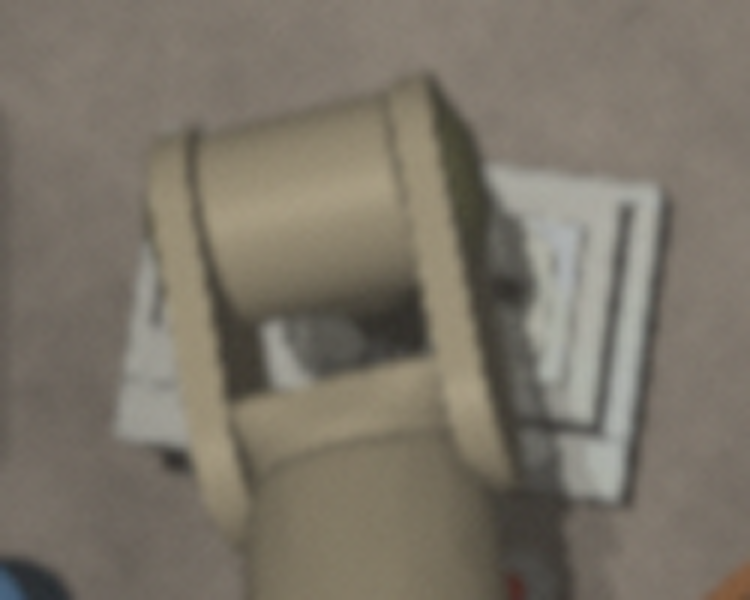

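```bash
cat > ov.py <<'E'
from h import *
import pickle,sys
def overlay(s,t,zb,tag,d=(0,0),dyaw=0,rS=(160,270,270,400),rT=(150,230,110,235)):
    for p,(x,y,a),r,nm in ((s,(.5725,.2479,-8.04),rS,"s"),(t,(.5674,.245,-8.1),rT,"t")):
        A=np.radians(a);c,q=np.cos(A),np.sin(A);Rw=np.array([[c,-q],[q,c]])
        B=np.radians(dyaw);Rd=np.array([[np.cos(B),-np.sin(B)],[np.sin(B),np.cos(B)]])
        sq=np.array([(-1,-1),(-1,1),(1,1),(1,-1)])
        k=6;im=cv2.resize(p["image"][r[0]:r[1],r[2]:r[3],::-1],None,fx=k,fy=k,interpolation=cv2.INTER_CUBIC)
        def dr(w,h,z,col,dd=(0,0),R=np.eye(2)):
            P2=(sq*[w,h])@R.T@Rw.T+[x,y]+Rw@np.array(dd)
            u=(proj(p,np.c_[P2,np.full(4,z)])-[r[2],r[0]]+.5)*k
            cv2.polylines(im,[u.round().astype(np.int32)],True,col,1)
        dr(.066,.095,.08,(0,255,0)); dr(.062,.09,zb+.026,(0,0,255),d,Rd); dr(.045,.073,zb+.042,(255,0,0),d,Rd)
        cv2.imwrite(f"pics/ov_{nm}{tag}.png",im)
if __name__=="__main__":
    s,t,o=pickle.load(open("im1.pkl","rb"));overlay(s,t,o["position"][2]-.0204,"1")
E
python3 ov.py
```

```text
(no output)
```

View pics/ov_s1.png

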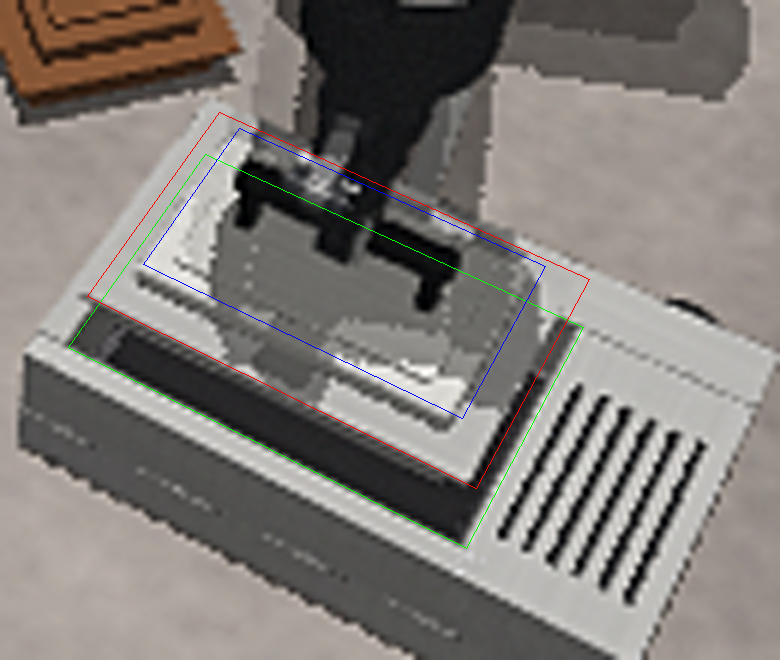

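View pics/ov_t1.png

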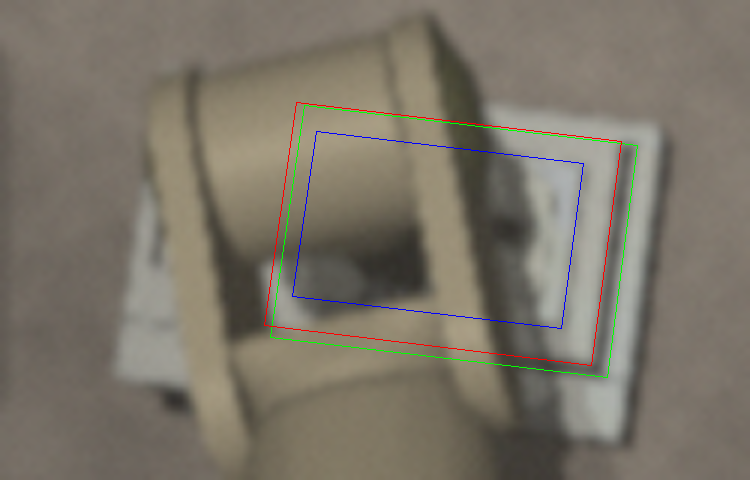

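```bash
python3 - <<'E'
import cv2
a=cv2.imread("pics/ov_t1.png")[90:400,440:690];b=cv2.imread("pics/ov_s1.png")[250:560,30:560]
cv2.imwrite("pics/z1.png",cv2.resize(a,None,fx=1.9,fy=1.9));cv2.imwrite("pics/z2.png",cv2.resize(b,None,fx=1.5,fy=1.5))
E
```

```text
(no output)
```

View pics/z1.png

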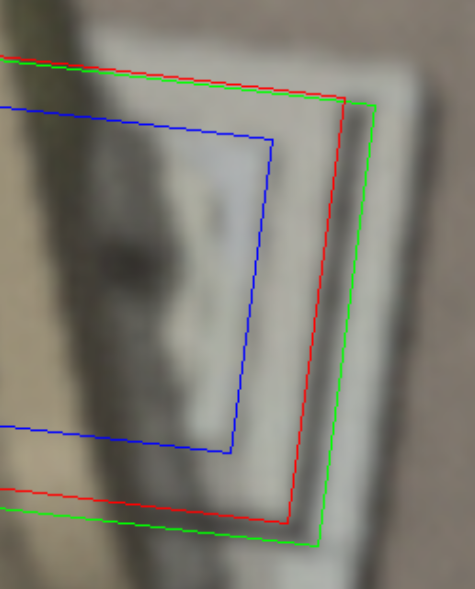

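View pics/z2.png

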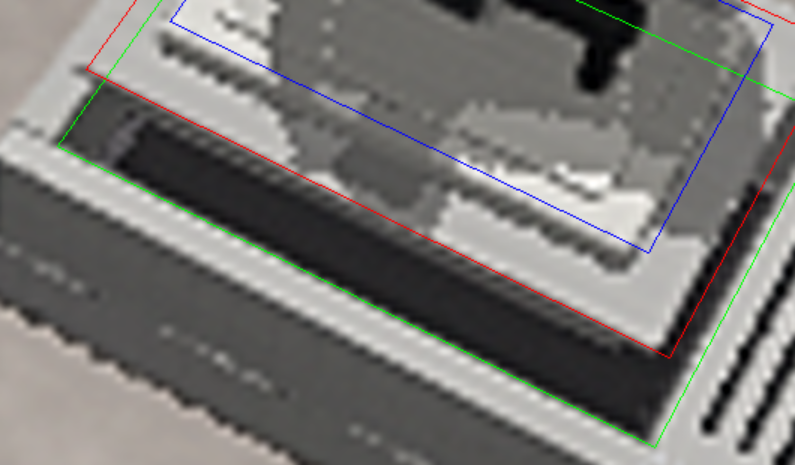

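Request:
carry_out([
  [[0, 0.003, 0.001], [0, 0, 0], 0.005],
  [[0, 0.004, 0], [0, 0, 0], 0.005],
  [[0, 0.004, 0], [0, 0, 0], 0.005],
  [[0, 0.004, 0], [0, 0, 0], 0.005],
  [[0, 0.004, 0], [0, 0, 0], 0.005],
  [[0, 0.003, 0], [0, 0, 0], 0.005],
  [[0, 0, 0], [0, 0, 0], 0.005],
])

```text
time_s: 20.8
position: [0.5708, 0.2469, 0.0899]
tool_rot: [[0.99, -0.0, 0.138], [-0.138, -0.0, 0.99], [-0.0, -1.0, -0.0]]
ft_force: [-0.4, -0.4, -5.0]
grip_width: 0.0115
```

```bash
python3 - <<'E'
from h import *
from rig import env
import pickle,ov
o=env.observe();print(o["time_s"],o["position"],o["ft_force"],o["wrist_torque"])
s=env.get_image("scene");t=env.get_image("top")
pickle.dump((s,t,o),open("im2.pkl","wb"));ov.overlay(s,t,o["position"][2]-.0204,"2")
a=cv2.imread("pics/ov_t2.png")[90:400,440:690];b=cv2.imread("pics/ov_s2.png")[100:580,30:680]
cv2.imwrite("pics/z3.png",cv2.resize(a,None,fx=1.9,fy=1.9));cv2.imwrite("pics/z4.png",cv2.resize(b,None,fx=1.2,fy=1.2))
E
```

```text
20.8 [0.57077001 0.24689934 0.08985819] [-0.37040519 -0.39275078 -4.98950635] [-0.03306524  0.02420539  0.01613993]
```

View pics/z3.png

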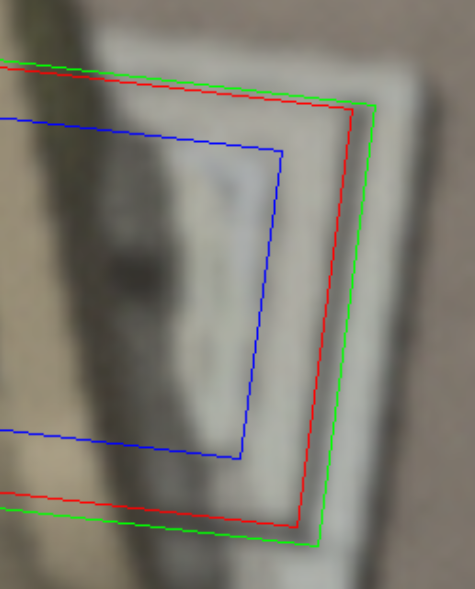

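View pics/z4.png

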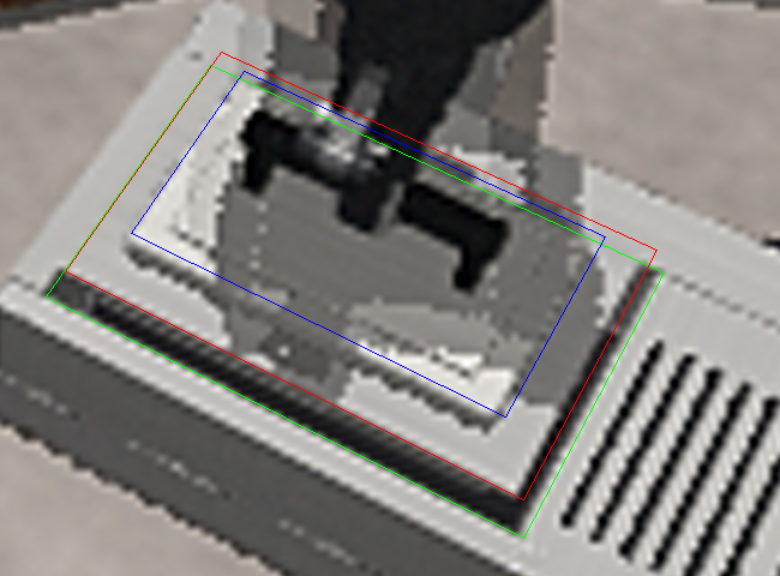

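Request:
carry_out([
  [[0, 0.003, 0.0005], [0, 0, 0], 0.005],
  [[0, 0.004, 0], [0, 0, 0], 0.005],
  [[0, 0.004, 0], [0, 0, 0], 0.005],
  [[0, 0.004, 0], [0, 0, 0], 0.005],
  [[0, 0.004, 0], [0, 0, 0], 0.005],
  [[0, 0.004, 0], [0, 0, 0], 0.005],
  [[0, 0.003, 0], [0, 0, 0], 0.005],
  [[0, 0, 0], [0, 0, 0], 0.005],
])

```text
time_s: 21.9
position: [0.5708, 0.2474, 0.0639]
tool_rot: [[0.99, -0.0, 0.138], [-0.138, -0.0, 0.99], [-0.0, -1.0, -0.0]]
ft_force: [-1.3, 0.2, -4.3]
grip_width: 0.0124
```

Request:
carry_out([
  [[0, 0.002, 0], [0, 0, 0], 0.005],
  [[0, 0.002, 0], [0, 0, 0], 0.005],
  [[0, 0.0015, 0], [0, 0, 0], 0.005],
  [[0, 0.001, 0], [0, 0, 0], 0.005],
  [[0, 0.001, 0], [0, 0, 0], 0.005],
  [[0, 0, 0], [0, 0, 0], 0.005],
])

```text
time_s: 22.65
position: [0.5709, 0.2474, 0.0566]
tool_rot: [[0.99, -0.0, 0.138], [-0.138, -0.0, 0.99], [-0.0, -1.0, -0.0]]
ft_force: [0.0, 0.1, -4.6]
grip_width: 0.0116
```

```bash
python3 - <<'E'
from h import *
from rig import env
import ov
o=env.observe();print(o["time_s"],o["position"],o["ft_force"],o["wrist_torque"])
s=env.get_image("scene");t=env.get_image("top")
ov.overlay(s,t,o["position"][2]-.0204,"3")
b=cv2.imread("pics/ov_s3.png")[100:580,30:680]
cv2.imwrite("pics/z5.png",cv2.resize(b,None,fx=1.2,fy=1.2))
E
```

```text
22.65 [0.57092089 0.24744402 0.0565844 ] [ 0.01021328  0.07357255 -4.64055366] [-0.02243785 -0.00971498 -0.00154754]
```

View pics/z5.png

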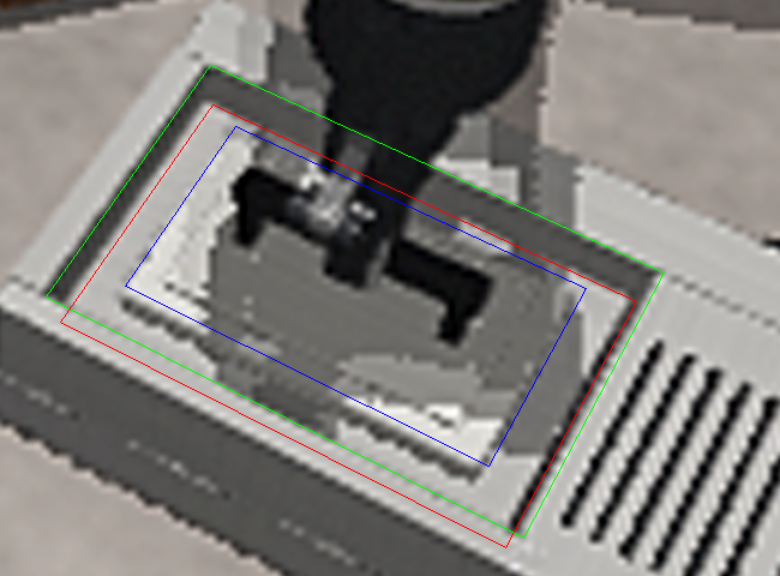

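Nearly seated: the rim is well inside and level, with no side contact. I'll keep going down in 0.5–1 mm steps until the floor carries it.

Request:
carry_out([
  [[0, 0.001, 0], [0, 0, 0], 0.005],
  [[0, 0.0005, 0], [0, 0, 0], 0.005],
  [[0, 0.0005, 0], [0, 0, 0], 0.005],
  [[0, 0, 0], [0, 0, 0], 0.005],
])

```text
time_s: 23.25
position: [0.571, 0.2475, 0.0555]
tool_rot: [[0.99, 0.001, 0.138], [-0.138, 0.0, 0.99], [0.001, -1.0, 0.0]]
ft_force: [-3.7, -0.9, 6.7]
grip_width: 0.0116
```

Contact at TCP z 0.0555 (predicted 0.0554). Releasing gently.

Request:
carry_out([
  [[0, -0.0005, 0], [0, 0, 0], 0.008],
  [[0, 0, 0], [0, 0, 0], 0.014],
  [[0, 0, 0], [0, 0, 0], 0.02],
  [[0, 0, 0], [0, 0, 0], 0.03],
  [[0, 0, 0], [0, 0, 0], 0.05],
  [[0, 0, 0], [0, 0, 0], 0.05],
], force=20)

```text
time_s: 24.0
position: [0.571, 0.2475, 0.0551]
tool_rot: [[0.99, 0.0, 0.138], [-0.138, 0.0, 0.99], [0.0, -1.0, 0.0]]
ft_force: [1.0, 0.1, 0.2]
grip_width: 0.05
```

Request:
carry_out([
  [[0, -0.01, 0], [0, 0, 0], 0.05],
  [[0, -0.02, 0], [0, 0, 0], 0.05],
  [[0, -0.04, 0], [0, 0, 0], 0.06],
  [[0, -0.05, 0], [0, 0, 0], 0.07],
  [[0, -0.05, 0], [0, 0, 0], 0.08],
  [[0, 0, 0], [0, 0, 0], 0.08],
])

```text
time_s: 24.75
position: [0.5723, 0.2478, 0.2303]
tool_rot: [[0.99, 0.009, 0.138], [-0.138, 0.002, 0.99], [0.009, -1.0, 0.003]]
ft_force: [0.6, -1.0, -0.0]
grip_width: 0.0798
```

```bash
python3 - <<'E'
from h import *
from rig import env
import ov
o=env.observe();print(o["time_s"],o["position"],o["ft_force"])
s=env.get_image("scene");t=env.get_image("top")
ov.overlay(s,t,.035,"4")
crop(s,160,270,270,400,"s18.png",6)
delta(o,(.4098,.2290,.2257),81.9,8)
E
```

```text
24.75 [0.57228774 0.24784203 0.23025638] [ 0.59164563 -0.98164078 -0.0446165 ]
shift [-0.1584  0.003  -0.0411] turn [  0.24 -89.85   0.54] per row [-0.0198  0.0004 -0.0051] [  0.03 -11.23   0.07]
```

View pics/ov_s4.png

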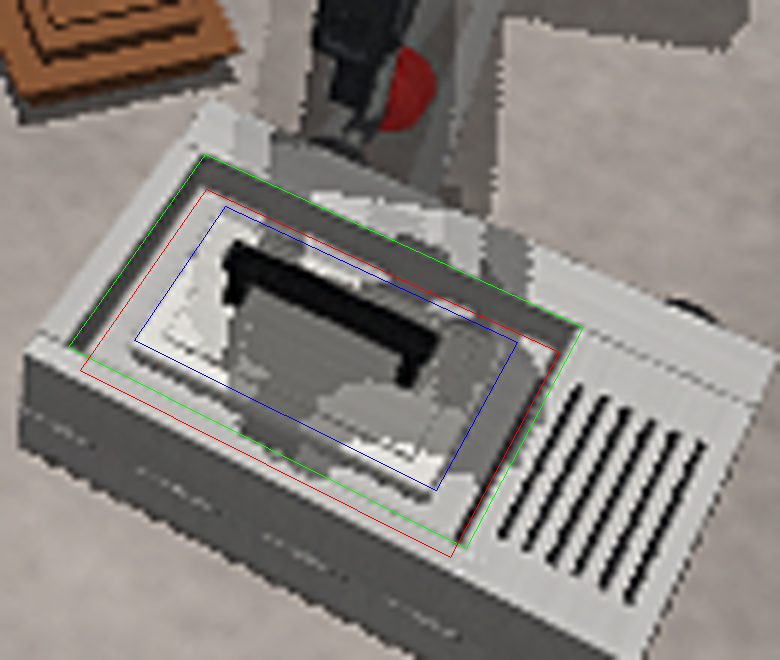

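Request:
carry_out([
  [[-0.0396, 0, -0.0103], [0, 0, 0], 0.08],
  [[-0.0396, 0, -0.0103], [0, 0, 0], 0.08],
  [[-0.0396, 0, -0.0103], [0, 0, 0], 0.08],
  [[-0.0396, 0, -0.0103], [0, 0, 0], 0.08],
  [[0, 0, 0], [0, -10, 0], 0.08],
  [[0, 0, 0], [0, -10, 0], 0.08],
  [[0, 0, 0], [0, -10, 0], 0.08],
  [[0, 0, 0], [0, -10, 0], 0.08],
])

```text
time_s: 25.85
position: [0.4077, 0.2284, 0.2239]
tool_rot: [[0.845, -0.003, -0.535], [0.535, -0.001, 0.845], [-0.003, -1.0, 0.001]]
ft_force: [-0.3, 0.1, -0.2]
grip_width: 0.0799
```

Request:
carry_out([
  [[0, 0, 0], [0, -10, 0], 0.08],
  [[0, 0, 0], [0, -10, 0], 0.08],
  [[0, 0, 0], [0, -10, 0], 0.08],
  [[0, 0, 0], [0, -10, 0], 0.08],
  [[0, 0, 0], [0, -9.8, 0], 0.08],
  [[0, 0, 0], [0, 0, 0], 0.08],
])

```text
time_s: 26.6
position: [0.4078, 0.2284, 0.2241]
tool_rot: [[0.143, -0.002, -0.99], [0.99, -0.001, 0.143], [-0.001, -1.0, 0.002]]
ft_force: [-0.6, -0.6, -0.3]
grip_width: 0.0802
```

```bash
python3 - <<'E'
from h import *
from rig import env
o=env.observe();print(o["time_s"],o["position"],o["ft_force"])
delta(o,(.4098,.2290,.0344),81.9,8)
E
```

```text
26.6 [0.40780653 0.22840704 0.22410482] [-0.59529983 -0.57789067 -0.25280024]
shift [ 0.0011  0.1897 -0.0023] turn [-0.13 -0.14 -0.05] per row [ 0.0001  0.0237 -0.0003] [-0.02 -0.02 -0.01]
```

Request:
carry_out([
  [[0.001, 0.03, -0.002], [0, 0, 0], 0.08],
  [[0, 0.035, 0], [0, 0, 0], 0.08],
  [[0, 0.035, 0], [0, 0, 0], 0.08],
  [[0, 0.03, 0], [0, 0, 0], 0.08],
  [[0, 0.025, 0], [0, 0, 0], 0.08],
  [[0, 0.02, 0], [0, 0, 0], 0.08],
  [[0, 0.014, 0], [0, 0, 0], 0.08],
  [[0, 0, 0], [0, 0, 0], 0.08],
])

```text
time_s: 27.6
position: [0.4096, 0.229, 0.0351]
tool_rot: [[0.145, -0.003, -0.989], [0.989, -0.001, 0.145], [-0.001, -1.0, 0.003]]
ft_force: [-0.5, 0.1, 0.0]
grip_width: 0.0804
```

Request:
carry_out([
  [[0, 0, 0], [0, 0, 0], 0.05],
  [[0, 0, 0], [0, 0, 0], 0.04],
  [[0, 0, 0], [0, 0, 0], 0.025],
  [[0, 0, 0], [0, 0, 0], 0.025],
  [[0, 0, 0], [0, 0, 0], 0.025],
  [[0, 0, 0], [0, 0, 0], 0.025],
], force=60)

```text
time_s: 28.35
position: [0.4107, 0.229, 0.037]
tool_rot: [[0.142, 0.001, -0.99], [0.99, -0.0, 0.142], [-0.0, -1.0, -0.001]]
ft_force: [-1.1, -2.9, 5.4]
grip_width: 0.0355
```

Request:
carry_out([
  [[0, 0, -0.004], [0, 0, 0], 0.025],
  [[0, 0, -0.004], [0, 0, 0], 0.025],
  [[0, 0, -0.004], [0, 0, 0], 0.025],
  [[0, 0, -0.004], [0, 0, 0], 0.025],
  [[0, 0, -0.004], [0, 0, 0], 0.025],
  [[0, 0, -0.004], [0, 0, 0], 0.025],
  [[0, 0, -0.002], [0, 0, 0], 0.025],
  [[0, 0, 0], [0, 0, 0], 0.025],
])

```text
time_s: 29.35
position: [0.4354, 0.2254, 0.0368]
tool_rot: [[0.142, -0.001, -0.99], [0.99, -0.0, 0.142], [-0.001, -1.0, 0.001]]
ft_force: [-5.2, -2.8, 10.7]
grip_width: 0.0354
```

```bash
python3 - <<'E'
from h import *
from rig import env
o=env.observe();print(o["time_s"],o["position"],o["ft_force"],o["grip_width"])
s=env.get_image("scene");crop(s,150,250,280,380,"s19.png",6)
E
```

```text
29.35 [0.4354369  0.22539101 0.03684992] [-5.17752914 -2.82326836 10.69578189] 0.035383172313369446
```

View pics/s19.png

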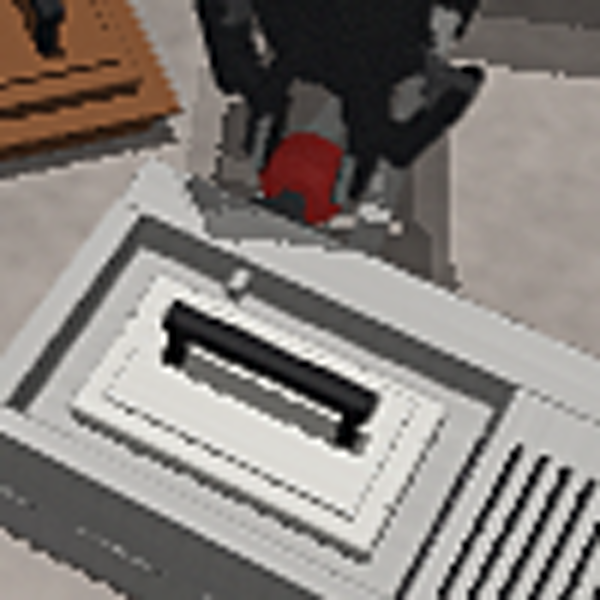

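Request:
carry_out([
  [[0, 0, -0.001], [0, 0, 0], 0.025],
  [[0, 0, 0.001], [0, 0, 0], 0.05],
  [[0, 0, 0], [0, 0, 0], 0.08],
  [[0, 0, 0], [0, 0, 0], 0.08],
  [[0, -0.03, 0], [0, 0, 0], 0.08],
  [[0, -0.05, 0], [0, 0, 0], 0.08],
  [[0, -0.05, 0], [0, 0, 0], 0.08],
  [[0, -0.04, 0], [0, 0, 0], 0.08],
])

```text
time_s: 30.4
position: [0.4364, 0.2256, 0.2082]
tool_rot: [[0.142, 0.002, -0.99], [0.99, 0.0, 0.142], [0.001, -1.0, -0.001]]
ft_force: [0.0, 0.6, 0.0]
grip_width: 0.0801
```

Request:
carry_out([
  [[0.04, 0, 0.03], [0, 0, 0], 0.08],
  [[0.04, 0, 0.03], [0, 0, 0], 0.08],
  [[0.04, 0, 0.03], [0, 0, 0], 0.08],
  [[0.04, 0, 0.03], [0, 0, 0], 0.08],
  [[0.02, 0, 0.01], [0, 0, 0], 0.08],
  [[0, 0, 0], [0, 0, 0], 0.08],
])

```text
time_s: 31.15
position: [0.3324, 0.4231, 0.2058]
tool_rot: [[0.14, -0.0, -0.99], [0.99, -0.0, 0.14], [-0.0, -1.0, 0.0]]
ft_force: [0.4, -0.6, -0.1]
grip_width: 0.0799
```

```bash
python3 - <<'E'
from h import *
from rig import env
o=env.observe();print(o["time_s"],o["position"],o["ft_force"],o["grip_width"])
s=env.get_image("scene");crop(s,150,270,270,400,"s20.png",6);crop(s,0,384,0,512,"s21.png",1.5)
t=env.get_image("top");crop(t,150,240,110,250,"t20.png",5)
for p in (s,t):
    hsv=cv2.cvtColor(p["image"],cv2.COLOR_RGB2HSV)
    m=((hsv[...,0]<6)|(hsv[...,0]>174))&(hsv[...,1]>180)&(hsv[...,2]>100)
    n,l,st,ce=cv2.connectedComponentsWithStats(m.astype(np.uint8))
    print([(st[i],ce[i]) for i in range(1,n) if st[i,4]>25])
E
```

```text
31.15 [0.33241013 0.42313831 0.20577678] [ 0.3898099  -0.55419209 -0.09973196] 0.07988910667342193
[(array([324, 173,  15,  13, 111], dtype=int32), array([331.46846847, 178.06306306]))]
[]
```

View pics/s20.png

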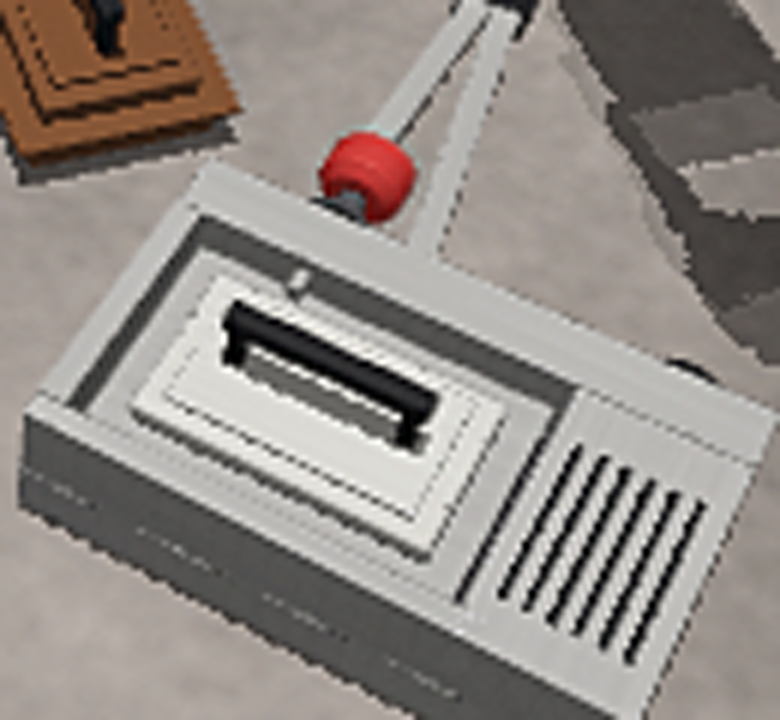

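View pics/s21.png

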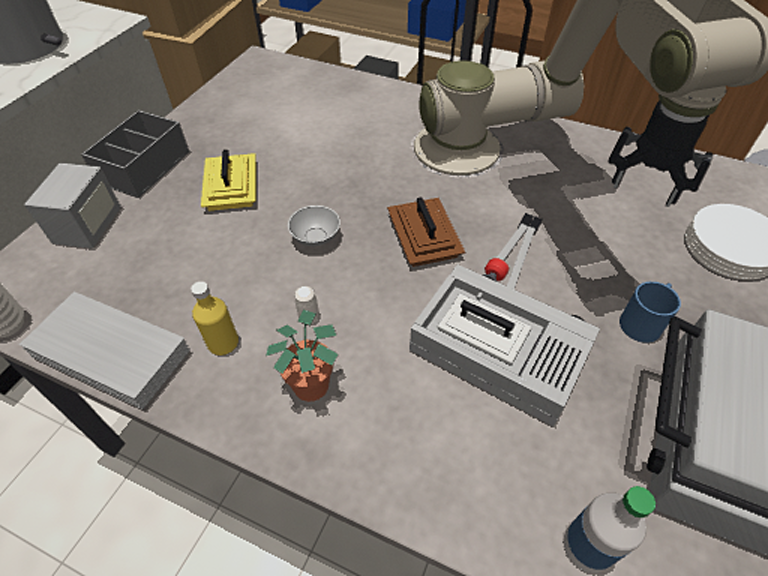

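View pics/t20.png

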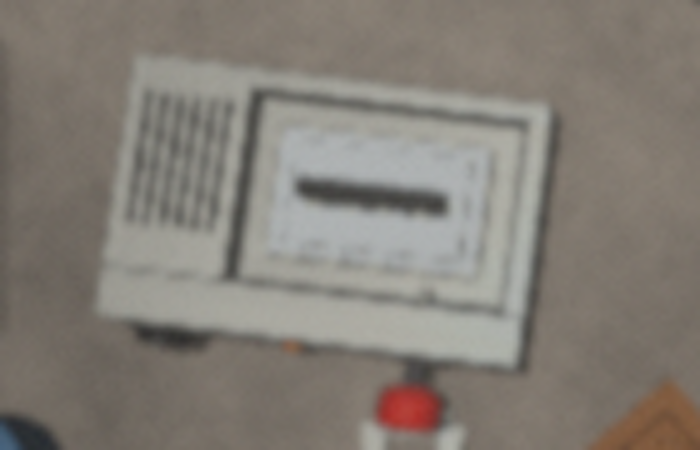

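The knob's red blob is back at its starting pixel, (331.5,178.1) against (331.4,178.1). The bolt juts over the rim at crop (300,282), and the pan sits flat in the well. The bystanders stand where they were, and the gripper is clear.

```bash
python3 -c "
from rig import env
print(env.close_job())"
```

```text
the job is handed in; nothing more can be done
None
```

The covered steel pan is in the warmer's well with the knob pushed home, and I handed the job in at about 31 s of the 72 s allowed.

**What I did:**
- **Knob out:** I gripped the red knob and pulled it about 25 mm. It stayed out, and the bolt no longer showed in the well.
- **Pan in:** I lifted the steel pan by its handle, carried it level and lowered it slowly into the well. It touched the floor at TCP height 0.0555 m against the 0.0554 m I had worked out, with about 11 N of contact force.
- **Knob home:** I released the pan, gripped the knob again and pushed it about 25 mm back to its stop.

**Last checks:**
- The knob is back at its starting pixel in the scene picture: (331.5, 178.1) against (331.4, 178.1).
- The bolt shows over the pan's rim, and the pan lies flat inside the well.
- By eye, the bystanders stand where they were. The gripper is clear, and the force reads near zero.

**What disagreed:**
- **Cameras:** The two cameras differed by about 5 mm in absolute position, so I used the pan-to-well offset, on which they agreed.
- **Fingertips:** The partly open fingertips appeared 30 to 40 mm above the reported TCP. The first close on the knob therefore landed too high, and I regripped it lower.
- **Knob width:** The knob head read 35 to 38 mm in the grip, not 44 mm.
- **Top view:** In the final top picture, the red-colour check for the knob found nothing, although the knob is plainly visible there.

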